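Turn the calibration plate ball side up and seat it in its cradle

ROBOT

A 6-joint arm with a two-finger parallel gripper is mounted at the origin on a cart in front of the work surface, level with it; the furniture and walls round the work are solid. World frame = base frame: x ahead of the robot, y to its left, z up, the work surface at z = 0. Lengths are in m, angles in rad, forces in N, time in s.
With the tool pointing down it reaches from about 0.3 to 0.875 m from the base axis. Payload 6.4 kg.
Tool frame: the origin (TCP) lies on the centre line of the jaws, within the pads' length; the fingertips stand 25 mm ahead of it and the grasp point (between the pads) lies 6 mm ahead of it; x points along the fingers, z is the direction in which the jaws open and shut, and the axes are right-handed (so a half turn about x gives the same grasp; the last joint's range is limited). The gripper opens to 85 mm and grips with 20 to 120 N. Pads are 22 mm wide; open, the fingers measure 114 mm over their backs; the gripper's body (76 mm by 85 mm) begins 54 mm behind the grasp point. The pads swing forward as they close: fully open they stand 13 mm farther back than shut.
Start: joints at [-1.328, 0.181, 1.607, -0, 1.354, -0.206], TCP at [0.25, -0.518, 0.256] pointing down, gripper open.
Joint ranges: [-2.99, 2.99], [-0.89, 2.07], [0.3, 2.58], [-1.14, 4.28], [0, 2.63], [-3.12, 3.12]. Speed limits (rad/s): [2.57, 2.57, 3.01, 3.14, 3.14, 3.14].

INTERFACE

Orientations are given as a rotation vector (axis times angle).
In Python, from rig import env gives the robot as it stands.
- The arm moves only by the tool step_arm, never from a script. Its argument "increments" is a list of rows, each a list of 3 entries, a list of its own where there are three numbers: the turn, a rotation vector about the tool's x, y, z in degrees, then the shift along the tool's x, y, z in m, then the finger opening in m, from 0 to 0.0854. A call has 1 to 8 rows; each row shifts and turns the commanded pose from where the row before left it, along the tool's axes as they then stand; what a row does not reach is not made up. A row lasts 1/10 s, in which the tool goes at most 50 mm and 8.59 degrees, less where a joint would pass 70% of its speed; a pose out of reach is approached as far as the arm can. A call is refused whole if a number of a shift passes 0.05 or a number of a turn 8.59, either way. A call with a gripper value outside its range is refused whole. The fingers move at their own pace and stop on an object; the grip force is fixed at half the most. Time passes only in rows, so rows that do not move let the fingers close. It gives the time, the measured TCP pose, the force and the opening at its end, in the units of the state.
- env.get_obs(): the state, without advancing time (a new reading comes with each control period).
- env.get_image(name): name is "scene" or "top"; returns (picture, depth): 420x560x3 uint8, blue, green, red; 420x560 float32, m along the optical axis (not along the pixel's ray), 0 where there is no reading.
- env.camera_info(name): a dict with "intrinsics" (3x3 intrinsics, pixels), "extrinsics" (4x4, takes a point from camera to world coordinates). Camera axes: x right, y down, z forward; pixel columns grow to the right and rows downward; lengths in m; the calibration is good to about 2 mm. A picture is of the moment at which its call begins. camera_info takes no time and is no camera call.
- env.sign_off(): hands the job in, once; it reports no verdict.
The state is a dict: "time": time; "joint_pos": joint angles; "qd": joint speeds; "joint_efforts": joint torques, N m; "eef_pos": TCP position; "tool_rot": TCP orientation; "contact_force": force on the tool from outside, world axes, zero at the start; "moment": the same for the moment, N m; "finger_gap": finger opening in m.
Only numpy, scipy, OpenCV 4.12 (cv2) and the standard library are available. Lean on these libraries where they do the work, as an engineer would, in place of code of your own. Each camera call takes 0.05 s, during which the arm holds its last target.

TASK

The keratometer's calibration plate lies with its steel balls underneath on the lower deck of its cradle. Take the gel bottle off the upper deck and stand it upright on the desk, then tip the plate over onto the upper deck so that the balls face up, and slide it fully home between the side guides against the end stop. Do not knock the bottle over or let the plate fall off the cradle, leave everything else on the desk where it stands, and let go of everything.

Things in the scene. Friction and masses are not known exactly. Their poses are not given: they have to be found in the camera images.
- test_plate: flat aluminium plate, 90 (x) x 150 (y) x 10 mm thick, 0.2 to 0.4 kg; one face (the back) is flat, the other carries three steel domes 24 mm wide, 7 mm high, at (22, 0), (-12, 60), (-12, -60) mm. Origin at the centre of the flat back; z points out of the dome (ball) face. It starts ball face down, standing on its domes, near edge over the notch, off-centre, askew, a little short of the step
- cradle: fixed grey block with two decks, 242 mm deep (x), 200 wide (y). Origin on the desk under the middle of the step between the decks; x points from the lower deck to the upper, more or less to the robot's right (-y); z up. Lower deck: x -105 to 0, 45 mm above the desk. Upper deck: x 0 to 137, 58 mm above the desk. A plate that is home has its origin at x 80, y 0, z 58 mm
- notch (a point): middle of the finger notch in the lower deck's near edge (the edge away from the step, on the robot's left), at the deck's height; the notch is 55 mm deep along the cradle's x (-105 to -50), 80 mm wide (y -40 to 40) and open above, in front and down to the desk, so that a finger can get under the middle of the plate's near edge
- step (a point): middle of the upper edge of the 13 mm step between the decks (cradle x 0). A plate face down on the lower deck has its far edge stopped by the step when pushed against it; pried up at the near edge it turns over on the step and then lies on the upper deck, about 13 mm of it still overhanging the lower deck
- end_stop (a point): middle of the foot of the aluminium end stop's face, on the upper deck (cradle x 125); the stop is 14 mm high. Before it two side guides, 14 mm high: inner faces at cradle y +-79 from x 99 to 125, lead-ins that flare to +-86 at x 80. The plate is home with its long edge against this stop
- gel_bottle: white gel bottle standing upright on the upper deck, where the plate must go: body 44 mm across up to 56 mm, cap 26 mm across up to 85 mm, about 75 g. Origin at the centre of its underside, z up
- drop_bottle: drop bottle, 27 mm across and 68 mm tall, standing; a bystander beside the cradle. Origin at the centre of its underside, z up
- stamp: rubber stamp with an upright handle, 22 x 45 x 58 mm, a bystander beside the cradle. Origin at the centre of its underside, z up
- tip_case: small closed hinged case, 56 x 66 x 30 mm, a bystander on the right, in front of the tall keratometer whose eyepiece tube juts out over the desk there, about 0.3 to 0.5 m up: keep the arm clear of it. Origin at the centre of its underside
- lens_tin: round tin, 40 mm across and 18 mm high, a bystander on the right. Origin at the centre of its underside
- marker: marker pen lying flat, 135 mm long and 17 mm thick, a bystander on the left. Origin under its middle, y axis along the pen
- strip_box: small carton, 30 x 66 x 22 mm, a bystander on the left. Origin at the centre of its underside, y axis along it
- loupe: round stand magnifier, 36 mm across and 26 mm high, a bystander on the right. Origin at the centre of its underside
Things that resemble listed ones, but are neither listed nor needed, are in the scene too. Of the things that look like the test_plate, the larger one is meant.

How it is judged:
On the way, in this order (a step that is already met when the one before it is completed fails the run):
1. the gel bottle stands upright on the desk (angle between gel_bottle's own z axis and vertical below 0.1 rad and height (world z) of gel_bottle below 0.01 m and linear speed of gel_bottle below 0.02 m/s), for 0.2 s.
2. the plate lies ball face up on the cradle's upper deck (angle between test_plate's own z axis and vertical below 0.12 rad and x of test_plate in the frame of cradle above 0.01 m and z of test_plate in the frame of cradle below 0.068 m), for 0.2 s.
At the end, for the whole second after the job is handed in: the plate lies ball face up (within 3.4 degrees of level) on the upper deck, no more than 5 mm short of the end stop, within 6 mm of the middle sideways and 3.4 degrees of square, at rest; the gel bottle stands upright on the desk, released and at rest (angle between test_plate's own z axis and vertical below 0.06 rad and x of test_plate in the frame of cradle above 0.075 m and y of test_plate in the frame of cradle between -0.006 and 0.006 m and z of test_plate in the frame of cradle below 0.062 m and angle between the x axis of test_plate and the x axis of cradle, either way round below 0.06 rad and linear speed of each of test_plate, gel_bottle below 0.01 m/s and angle between gel_bottle's own z axis and vertical below 0.1 rad and height (world z) of gel_bottle below 0.01 m); the robot touches nothing.
It fails at once if another thing on the desk is moved by more than 25 mm or knocked over (distance of any of drop_bottle, stamp, tip_case, lens_tin, marker, strip_box, loupe from where it was at the start of the episode above 0.025 m or angle between any of drop_bottle, stamp's own z axis and vertical above 0.5 rad).
It fails at once if the gel bottle is knocked over (angle between gel_bottle's own z axis and vertical above 0.9 rad).
It fails at once if the plate falls off the cradle (height (world z) of test_plate below 0.03 m).
It also fails if it takes over 72 s, if anything falls off the work surface, if the arm or the gripper's body presses on something with over 40 N, if the wrist force passes 120 N, or if a joint passes its speed limit or range.

## Working session

There is one attempt and no reset: what is moved stays moved. The work goes in short steps, Python scripts to look and compute and a tool call to move; the robot and the scene stay as the last step left them, time stands still between calls to the robot, and variables do not carry over. Pictures are saved under pics/ and viewed, and the job is handed in when it is done.

Besides the shell and the picture viewer there is one more tool, called after ">>>" as name(argument=value, ...), one argument or row to a line, values as JSON. step_arm: Moves the arm, as the interface text tells. Its arguments: {"type":"object","properties":{"increments":{"type":"array","items":{"type":"array"}}},"required":["increments"]}

```bash
ls; mkdir -p pics; python3 - <<'E'
from rig import env
import cv2,numpy as np
o=env.get_obs(); print({k:np.round(v,3) for k,v in o.items()})
for n in("scene","top"):
    im,d=env.get_image(n); cv2.imwrite(f"pics/{n}0.png",im); np.save(f"pics/{n}0.npy",d)
    c=env.camera_info(n); print(n,np.round(c["intrinsics"],2).tolist(),np.round(c["extrinsics"],4).tolist())
E
```

```text
pics
{'time': np.float64(0.0), 'joint_pos': array([-1.328,  0.182,  1.608,  0.   ,  1.354, -0.206]), 'qd': array([-0.   ,  0.001,  0.   , -0.002,  0.   ,  0.001]), 'joint_efforts': array([-0.0000e+00, -4.4487e+01, -3.5133e+01, -0.0000e+00,  9.0000e-03,
        0.0000e+00]), 'eef_pos': array([ 0.249, -0.518,  0.255]), 'tool_rot': array([ 0.874,  1.39 , -0.872]), 'contact_force': array([ 0.721, -1.475,  0.191]), 'moment': array([ 0.008, -0.013,  0.034]), 'finger_gap': np.float64(0.085)}
scene [[381.49, 0.0, 280.73], [0.0, 381.49, 209.59], [0.0, 0.0, 1.0]] [[-0.6696, 0.5958, -0.4435, 1.0595], [0.7427, 0.5446, -0.3897, 0.3918], [0.0093, -0.5903, -0.8071, 0.9251], [0.0, 0.0, 0.0, 1.0]]
top [[528.26, 0.0, 288.18], [0.0, 528.26, 213.3], [0.0, 0.0, 1.0]] [[0.0163, -0.9965, 0.0816, 0.452], [-0.9998, -0.0155, 0.0104, -0.016], [-0.0091, -0.0818, -0.9966, 1.4628], [0.0, 0.0, 0.0, 1.0]]
```

View pics/scene0.png

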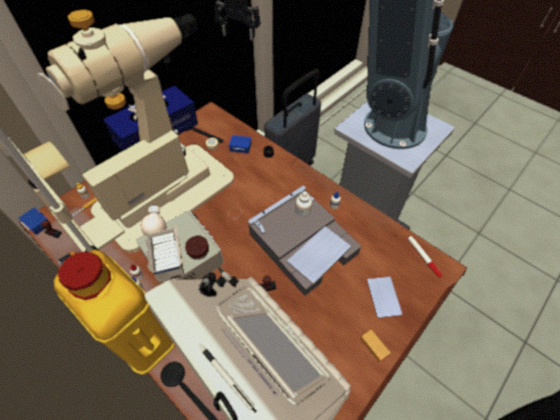

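View pics/top0.png

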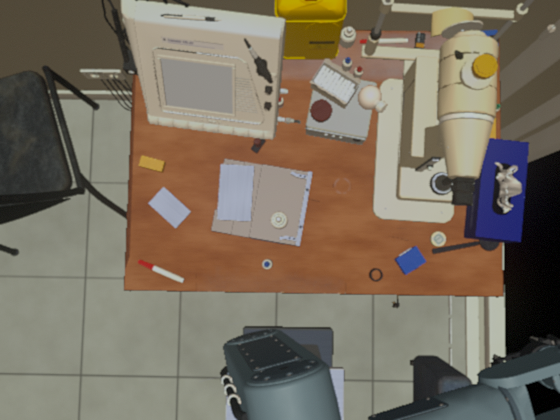

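```bash
python3 - <<'E'
import cv2,numpy as np
im=cv2.imread("pics/top0.png"); c=im[130:290,120:330]; cv2.imwrite("pics/topc.png",cv2.resize(c,None,fx=3.7,fy=3.7,interpolation=cv2.INTER_CUBIC))
im=cv2.imread("pics/scene0.png"); c=im[170:310,230:410]; cv2.imwrite("pics/scenec.png",cv2.resize(c,None,fx=4.2,fy=4.2,interpolation=cv2.INTER_CUBIC))
E
```

```text
(no output)
```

View pics/topc.png

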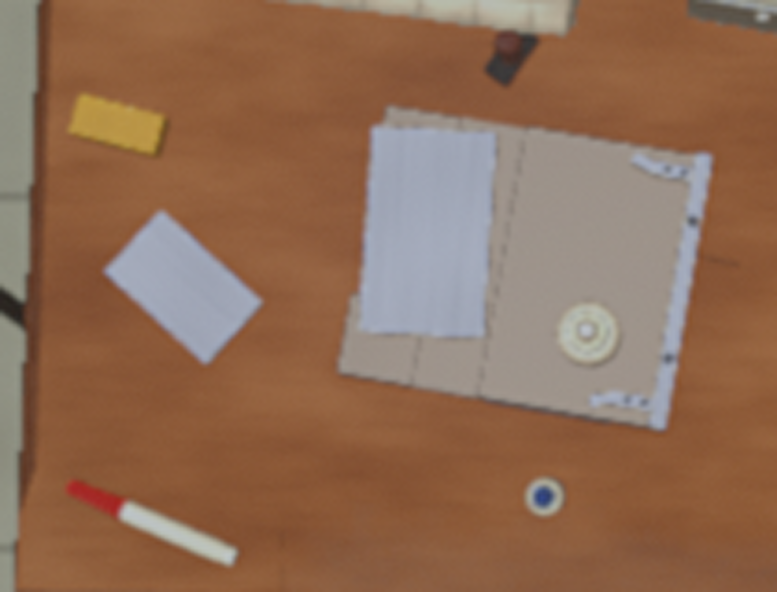

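View pics/scenec.png

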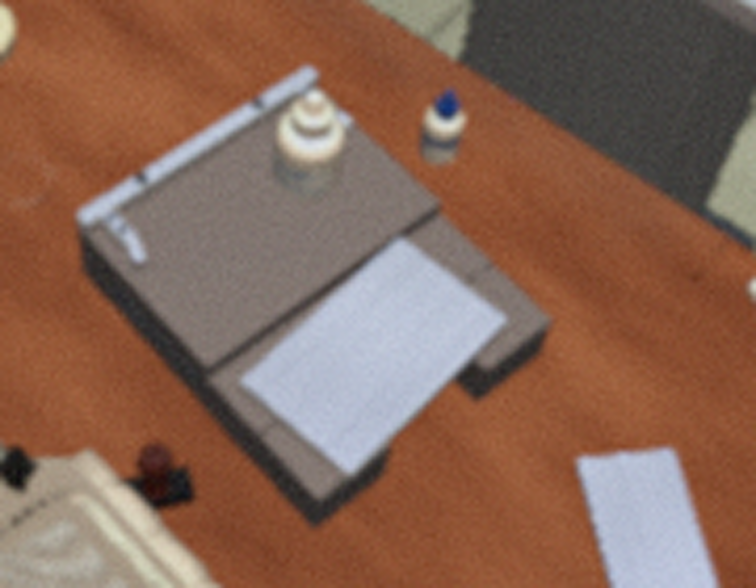

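```bash
cat > h.py <<'E'
from rig import env
import numpy as np, cv2
from scipy.spatial.transform import Rotation as R
from scipy.optimize import least_squares
CI={n:env.camera_info(n) for n in("scene","top")}
def ray(n,u,v,z):
    K=CI[n]["intrinsics"];E=np.array(CI[n]["extrinsics"])
    d=E[:3,:3]@np.linalg.solve(K,[u,v,1.]);o=E[:3,3];return o+d*(z-o[2])/d[2]
def proj(n,P):
    K=CI[n]["intrinsics"];E=np.array(CI[n]["extrinsics"])
    c=(np.asarray(P)-E[:3,3])@E[:3,:3]; p=c@np.asarray(K).T; return p[...,:2]/p[...,2:]
def cr(u,v,f,ox,oy): return (u+.5)/f-.5+ox,(v+.5)/f-.5+oy
def T2(p,q):
    c,s=np.cos(p[2]),np.sin(p[2]);q=np.asarray(q,float);return np.c_[p[0]+c*q[:,0]-s*q[:,1],p[1]+s*q[:,0]+c*q[:,1]]
def fit(w,m):
    r=least_squares(lambda p:(T2(p,m)-w).ravel(),[w[:,0].mean(),w[:,1].mean(),-1.5]);return r.x,np.abs(r.fun).max()
E
python3 - <<'E'
from h import *
np.set_printoptions(precision=4,suppress=True)
t=lambda u,v,z:ray("top",*cr(u,v,3.7,120,130),z)[:2]
s=lambda u,v,z:ray("scene",*cr(u,v,4.2,230,170),z)[:2]
w=np.array([t(712,153,.072),t(665,430,.072),t(388,108,.045),t(340,372,.045),t(525,133,.058),t(480,397,.058)])
m=[(.137,.1),(.137,-.1),(-.105,.1),(-.105,-.1),(0,.1),(0,-.1)]
p,e=fit(w,m);print("cradle top",p,e)
w2=np.array([s(80,215,.072),s(316,70,.072),s(316,524,.0),s(548,326,.045),s(208,370,.058),s(438,208,.058)])
w2[2]=s(318,497,.045)
p2,e2=fit(w2,m);print("cradle scene",p2,e2)
wp=np.array([t(372,126,.062),t(497,130,.062),t(484,338,.062),t(359,332,.062)])
mp=[(-.045,.075),(.045,.075),(.045,-.075),(-.045,-.075)]
q,e=fit(wp,mp);print("plate top",q,e)
wp2=np.array([s(355,474,.062),s(242,380,.062),s(400,238,.062),s(506,320,.062)])
q2,e=fit(wp2,mp);print("plate scene",q2,e)
for a in(q,q2):
  c=p;print("plate in cradle",np.array([np.cos(-c[2])*(a[0]-c[0])-np.sin(-c[2])*(a[1]-c[1]),np.sin(-c[2])*(a[0]-c[0])+np.cos(-c[2])*(a[1]-c[1]),a[2]-c[2]]))
print("gel top", t(588,328,.085+.058-.0), "scene", s(315,97,.143))
print("drop", t(543,497,.068))
print("step mid proj",proj("top",np.r_[p[:2],.058]))
import itertools
d=np.load("pics/top0.npy")
def wp_(n,u,v,d):
    z=d[int(round(v)),int(round(u))];K=CI[n]["intrinsics"];E=np.array(CI[n]["extrinsics"]);return E[:3,:3]@(np.linalg.solve(K,[u,v,1.])*z)+E[:3,3]
for u,v in[(588,333),(430,230),(590,250),(200,280),(480,300),(543,497),(380,350),(515,45)]:
    print((u,v),wp_("top",*cr(u,v,3.7,120,130),d))
E
```

```text
cradle top [ 0.6     0.0867 -1.7224] 0.004229304634099651
cradle scene [ 0.6028  0.0895 -1.7418] 0.005280213629454633
plate top [ 0.6214  0.1409 -1.6053] 0.0010883282386370263
plate scene [ 0.6209  0.1422 -1.6065] 0.00260386190018147
plate in cradle [-0.0568  0.0129  0.1171]
plate in cradle [-0.058   0.0122  0.1159]
gel top [0.5471 0.0217] scene [0.5466 0.0237]
drop [0.4317 0.0537]
step mid proj [255.5062 200.492 ]
(588, 333) [0.5437 0.0217 0.1438]
(430, 230) [0.6215 0.1388 0.0676]
(590, 250) [0.6094 0.0236 0.0623]
(200, 280) [0.5878 0.3155 0.0143]
(480, 300) [0.5723 0.1025 0.0586]
(543, 497) [0.4317 0.0536 0.0706]
(380, 350) [0.5359 0.1758 0.0437]
(515, 45) [0.7601 0.0813 0.055 ]
```

```bash
cat >> h.py <<'E'
CR=np.array([0.601,0.088,-1.727])
def c2w(x,y,z): return np.r_[T2(CR,[(x,y)])[0],z]
def w2c(P):
    c,s=np.cos(CR[2]),np.sin(CR[2]);d=np.asarray(P)[:2]-CR[:2];return np.r_[c*d[0]+s*d[1],-s*d[0]+c*d[1],P[2]]
def goto(P,Rt,cur=None):
    """increments from the current pose to pos P, rot matrix Rt: total rotvec (deg, tool), shift in current tool axes"""
    o=env.get_obs() if cur is None else cur
    Rc=R.from_rotvec(o["tool_rot"]).as_matrix();p=np.array(o["eef_pos"])
    rv=np.degrees(R.from_matrix(Rc.T@Rt).as_rotvec())
    print("turn deg",rv.round(2),"shift(cur axes)",(Rc.T@(np.asarray(P)-p)).round(4),"shift(target axes)",(Rt.T@(np.asarray(P)-p)).round(4))
def st():
    o=env.get_obs();Rc=R.from_rotvec(o["tool_rot"]).as_matrix()
    print("t",round(float(o["time"]),2),"q",o["joint_pos"].round(3),"p",o["eef_pos"].round(4),"cr",w2c(o["eef_pos"]).round(4),"F",o["contact_force"].round(1),"gap",round(float(o["finger_gap"]),4));print(Rc.round(3))
    f=open("log.txt","a");f.write(repr([float(x) for x in np.r_[o["joint_pos"],o["eef_pos"],o["tool_rot"]]])+"\n")
    return o
def tilt(th,zdir):
    """tool x = in cradle xz-plane, th deg from down towards +cradle x; tool z = zdir * jaw normal"""
    c=np.array([np.cos(CR[2]),np.sin(CR[2]),0]);u=np.array([0,0,1.]);t=np.radians(th)
    x=np.sin(t)*c-np.cos(t)*u; n=np.cos(t)*c+np.sin(t)*u; z=zdir*n
    return np.c_[x,np.cross(z,x),z]
E
python3 - <<'E'
from h import *
np.set_printoptions(suppress=True)
st()
for z in(1,-1): goto([.547,.0225,.15],tilt(0,z))
# overlay check
im=cv2.imread("pics/top0.png");im2=cv2.imread("pics/scene0.png")
for n,I,f,ox,oy,w,h,nm in(("top",im,3.7,120,130,210,160,"a"),("scene",im2,4.2,230,170,180,140,"b")):
    c=cv2.resize(I[oy:oy+h,ox:ox+w],None,fx=f,fy=f,interpolation=cv2.INTER_CUBIC)
    for L in([(-.105,.1,.045),(0,.1,.045)],[(0,.1,.058),(.137,.1,.058)],[(-.105,-.1,.045),(0,-.1,.045)],[(0,-.1,.058),(.137,-.1,.058)],[(0,-.1,.058),(0,.1,.058)],[(.125,-.1,.072),(.125,.1,.072)],[(.137,-.1,.072),(.137,.1,.072)],[(-.105,-.1,.045),(-.105,-.04,.045)],[(-.105,.1,.045),(-.105,.04,.045)]):
        a=[tuple(int(round(v)) for v in (proj(n,c2w(*q))-[ox,oy]+.5)*f-.5) for q in L]; cv2.line(c,a[0],a[1],(0,255,0),1)
    cv2.imwrite(f"pics/ov_{nm}.png",c)
E
```

```text
t 0.1 q [-1.328  0.181  1.608 -0.     1.354 -0.206] p [ 0.2494 -0.5176  0.2555] cr [ 0.6529 -0.2531  0.2555] F [ 0.5 -0.5  0.1] gap 0.0853
[[-0.     0.901  0.434]
 [ 0.002  0.434 -0.901]
 [-1.     0.    -0.002]]
turn deg [34.66 -0.09  0.01] shift(cur axes) [ 0.1062  0.5024 -0.3573] shift(target axes) [ 0.1055  0.21   -0.5798]
turn deg [-145.34   -0.01   -0.12] shift(cur axes) [ 0.1062  0.5024 -0.3573] shift(target axes) [ 0.1055 -0.21    0.5798]
```

View pics/ov_a.png

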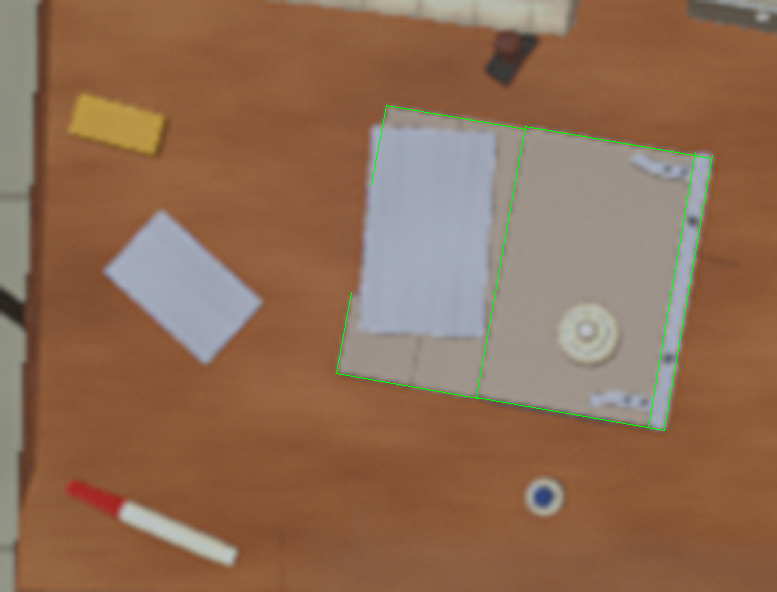

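View pics/ov_b.png

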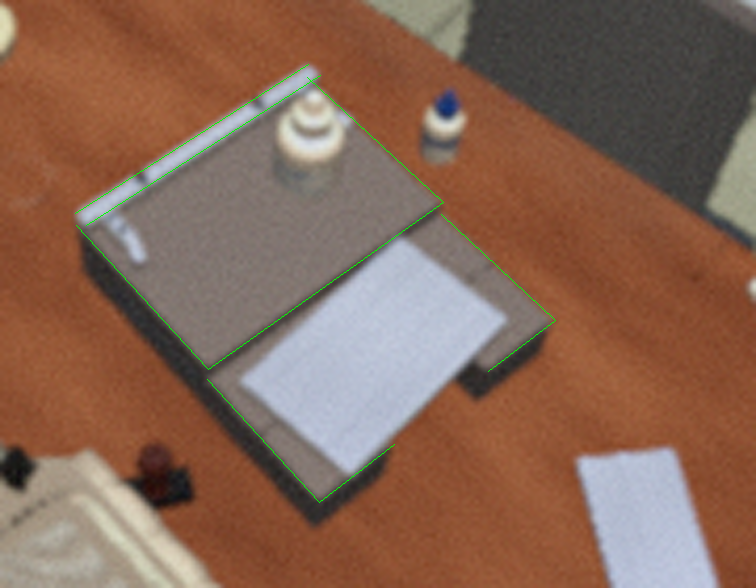

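>>> step_arm(
  increments=[
    [[0, 0, 0], [0, 0.026, -0.038], 0.0854],
    [[0, 0, 0], [0, 0.026, -0.038], 0.0854],
    [[0, 0, 0], [0, 0.026, -0.038], 0.0854],
    [[0, 0, 0], [0, 0.026, -0.038], 0.0854],
    [[0, 0, 0], [0, 0.026, -0.038], 0.0854],
    [[0, 0, 0], [0, 0.026, -0.038], 0.0854],
    [[0, 0, 0], [0, 0.026, -0.038], 0.0854],
  ],
)

```text
time: 0.8
eef_pos: [0.2978, -0.1975, 0.2559]
tool_rot: [0.873, 1.389, -0.873]
contact_force: [1.1, 0.2, 0.3]
finger_gap: 0.0858
```

>>> step_arm(
  increments=[
    [[0, 0, 0], [0, 0.045, -0.013], 0.0854],
    [[0, 0, 0], [0, 0.045, -0.013], 0.0854],
    [[0, 0, 0], [0, 0.045, -0.013], 0.0854],
    [[0, 0, 0], [0, 0.045, -0.013], 0.0854],
    [[0, 0, 0], [0, 0.045, -0.013], 0.0854],
    [[0, 0, 0], [0, 0.045, -0.013], 0.0854],
    [[0, 0, 0], [0, 0.045, -0.013], 0.0854],
  ],
)

```text
time: 1.5
eef_pos: [0.5434, 0.0211, 0.2558]
tool_rot: [0.872, 1.389, -0.873]
contact_force: [-0.1, -0.9, 1.2]
finger_gap: 0.0856
```

```bash
python3 - <<'E'
from h import *
np.set_printoptions(suppress=True)
st()
goto([.547,.0225,.25],tilt(0,-1))
E
```

```text
t 1.5 q [-0.179  0.112  1.686 -0.     1.344  0.942] p [0.5434 0.0211 0.2558] cr [ 0.0751 -0.0465  0.2558] F [-0.1 -0.9  1.2] gap 0.0856
[[-0.001  0.901  0.434]
 [-0.     0.434 -0.901]
 [-1.    -0.001 -0.   ]]
turn deg [-145.3    -0.05   -0.  ] shift(cur axes) [0.0058 0.0039 0.0003] shift(target axes) [ 0.0058 -0.0033  0.002 ]
```

>>> step_arm(
  increments=[
    [[0, 0, 0], [0.04, 0.004, 0], 0.0854],
    [[0, 0, 0], [0.04, 0, 0], 0.0854],
    [[0, 0, 0], [0.04, 0, 0], 0.0854],
    [[0, 0, 0], [0.02, 0, 0], 0.0854],
    [[0, 0, 0], [0.012, 0, 0], 0.0854],
    [[0, 0, 0], [0, 0, 0], 0.0854],
  ],
)

```text
time: 2.1
eef_pos: [0.5448, 0.0211, 0.1026]
tool_rot: [0.872, 1.392, -0.874]
contact_force: [0.1, 0.1, 0.2]
finger_gap: 0.0851
```

>>> step_arm(
  increments=[
    [[0, 0, 0], [0, 0, 0], 0.03],
    [[0, 0, 0], [0, 0, 0], 0.03],
    [[0, 0, 0], [0, 0, 0], 0.03],
    [[0, 0, 0], [0, 0, 0], 0.03],
    [[0, 0, 0], [0, 0, 0], 0.03],
  ],
)

```text
time: 2.6
eef_pos: [0.5472, 0.0208, 0.1062]
tool_rot: [0.873, 1.386, -0.871]
contact_force: [-0.7, 0.4, 5.5]
finger_gap: 0.0411
```

```bash
cat >> h.py <<'E'
def pic(nm,n="scene",box=(230,150,190,150),f=4.0):
    im,d=env.get_image(n);x,y,w,h=box
    cv2.imwrite(f"pics/{nm}.png",cv2.resize(im[y:y+h,x:x+w],None,fx=f,fy=f,interpolation=cv2.INTER_CUBIC)); return im,d
E
python3 - <<'E'
from h import *
np.set_printoptions(suppress=True)
pic("g1"); st()
E
```

```text
t 2.65 q [-0.179  0.304  1.791  0.     1.044  0.943] p [0.5472 0.0208 0.1062] cr [ 0.0747 -0.0427  0.1062] F [-0.4  1.8  6. ] gap 0.0413
[[ 0.003  0.901  0.434]
 [-0.     0.434 -0.901]
 [-1.     0.003  0.002]]
```

View pics/g1.png

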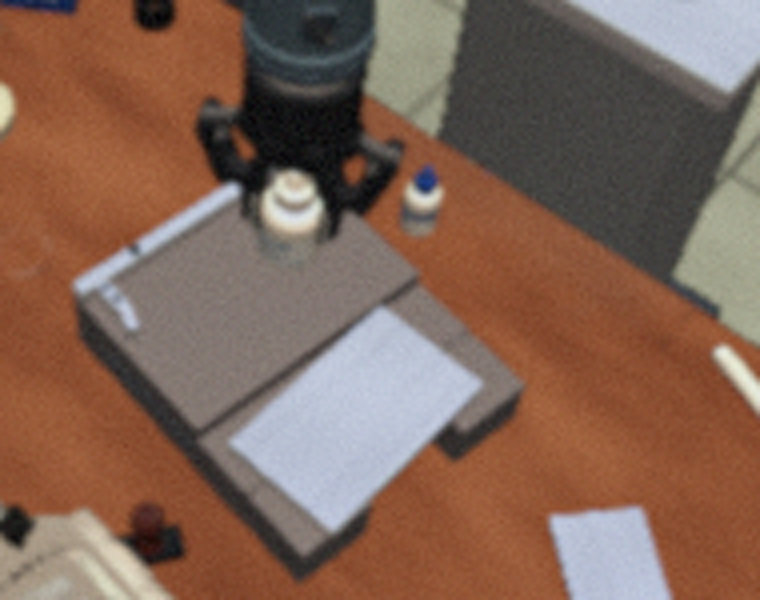

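>>> step_arm(
  increments=[
    [[0, 0, 0], [-0.015, 0, 0], 0.03],
    [[0, 0, 0], [-0.03, 0, 0], 0.03],
    [[0, 0, 0], [-0.025, 0, 0], 0.03],
    [[0, 0, 0], [0, -0.034, 0.017], 0.03],
    [[0, 0, 0], [0, -0.034, 0.017], 0.03],
    [[0, 0, 0], [0, -0.034, 0.017], 0.03],
    [[0, 0, 0], [0, -0.034, 0.017], 0.03],
    [[0, 0, 0], [0, -0.034, 0.017], 0.03],
  ],
)

```text
time: 3.45
eef_pos: [0.4289, -0.1304, 0.1756]
tool_rot: [0.872, 1.387, -0.872]
contact_force: [0.3, -0.7, -0.3]
finger_gap: 0.0411
```

>>> step_arm(
  increments=[
    [[0, 0, 0], [0, 0, 0], 0.03],
    [[0, 0, 0], [0.0, 0, 0], 0.03],
  ],
)

```text
time: 3.65
eef_pos: [0.4298, -0.1301, 0.1754]
tool_rot: [0.874, 1.386, -0.874]
contact_force: [-0.3, -0.6, -0.2]
finger_gap: 0.041
```

```bash
python3 - <<'E'
from h import *
np.set_printoptions(suppress=True)
st();pic("g2",box=(150,80,190,150)); 
E
```

```text
t 3.65 q [-0.56  -0.013  1.991  0.     1.162  0.565] p [ 0.4298 -0.1301  0.1754] cr [ 0.2421 -0.1352  0.1754] F [-0.3 -0.6 -0.2] gap 0.041
[[ 0.002  0.902  0.432]
 [-0.001  0.432 -0.902]
 [-1.     0.001  0.001]]
```

View pics/g2.png

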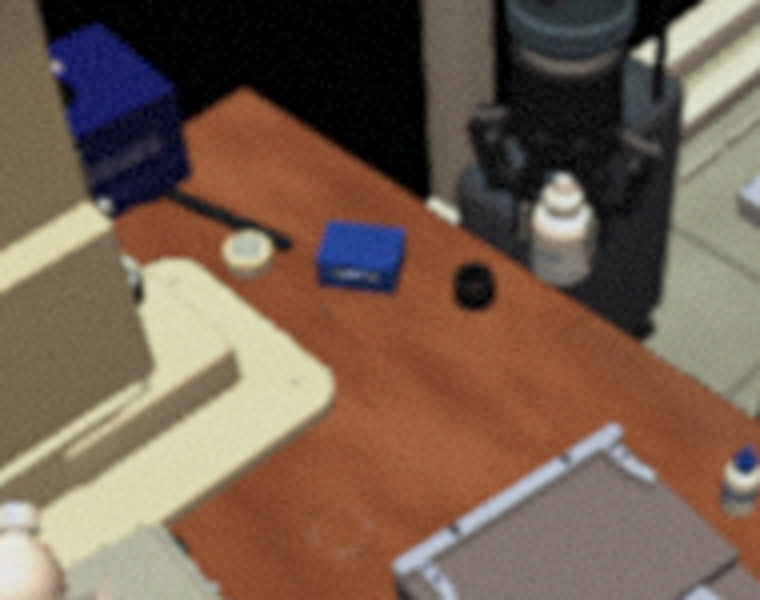

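>>> step_arm(
  increments=[
    [[0, 0, 0], [0.04, 0, 0], 0.03],
    [[0, 0, 0], [0.04, 0, 0], 0.03],
    [[0, 0, 0], [0.03, 0, 0], 0.03],
    [[0, 0, 0], [0.01, 0, 0], 0.03],
    [[0, 0, 0], [0.005, 0, 0], 0.03],
    [[0, 0, 0], [0, 0, 0], 0.03],
  ],
)

```text
time: 4.3
eef_pos: [0.4305, -0.1292, 0.0498]
tool_rot: [0.872, 1.388, -0.872]
contact_force: [0.5, -0.5, -0.1]
finger_gap: 0.0414
```

>>> step_arm(
  increments=[
    [[0, 0, 0], [0.002, 0, 0], 0.03],
    [[0, 0, 0], [0.001, 0, 0], 0.03],
    [[0, 0, 0], [0, 0, 0], 0.03],
  ],
)

```text
time: 4.6
eef_pos: [0.431, -0.13, 0.0481]
tool_rot: [0.872, 1.386, -0.872]
contact_force: [-0.5, 2.3, 7.4]
finger_gap: 0.0412
```

Contact at the desk, 7 N. Release and rise.

>>> step_arm(
  increments=[
    [[0, 0, 0], [0, 0, 0], 0.0854],
    [[0, 0, 0], [0, 0, 0], 0.0854],
    [[0, 0, 0], [0, 0, 0], 0.0854],
    [[0, 0, 0], [0, 0, 0], 0.0854],
    [[0, 0, 0], [0, 0, 0], 0.0854],
    [[0, 0, 0], [-0.01, 0, 0], 0.0854],
    [[0, 0, 0], [-0.03, 0, 0], 0.0854],
    [[0, 0, 0], [-0.05, 0, 0], 0.0854],
  ],
)

```text
time: 5.4
eef_pos: [0.4275, -0.1281, 0.1353]
tool_rot: [0.874, 1.396, -0.874]
contact_force: [0.4, -1.2, 0.2]
finger_gap: 0.0854
```

>>> step_arm(
  increments=[
    [[0, 0, 0], [-0.05, 0, 0], 0.0854],
    [[0, 0, 0], [-0.05, 0, 0], 0.0854],
    [[0, 0, 0], [-0.03, 0, 0], 0.0854],
  ],
)

```text
time: 5.7
eef_pos: [0.4307, -0.1299, 0.2714]
tool_rot: [0.872, 1.382, -0.872]
contact_force: [1.0, -0.5, -0.4]
finger_gap: 0.0854
```

```bash
python3 - <<'E'
from h import *
np.set_printoptions(suppress=True)
st();pic("g3",box=(150,80,190,150)); 
E
```

```text
t 5.7 q [-0.558 -0.129  1.893  0.     1.371  0.564] p [ 0.4307 -0.1299  0.2714] cr [ 0.2417 -0.1344  0.2714] F [ 1.  -0.5 -0.4] gap 0.0854
[[ 0.005  0.901  0.434]
 [-0.003  0.434 -0.901]
 [-1.     0.003  0.005]]
```

View pics/g3.png

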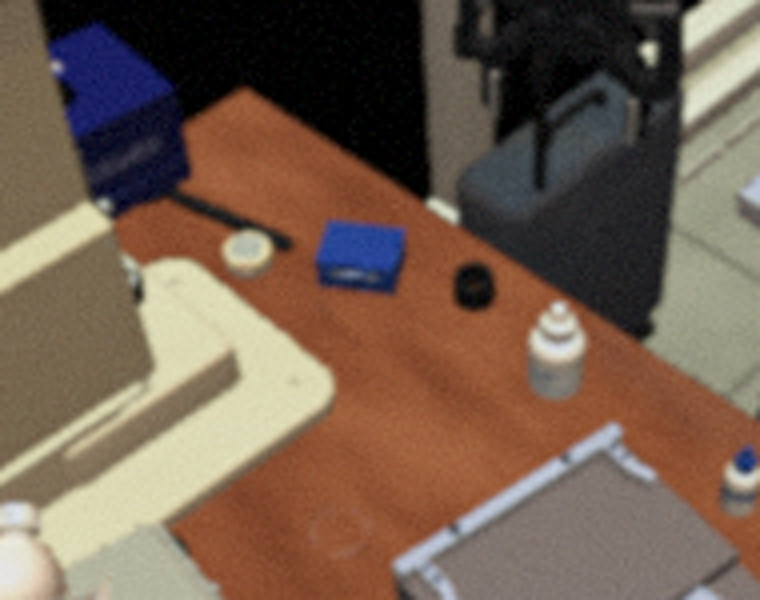

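>>> step_arm(
  increments=[
    [[-8.55, 0, 0], [0, 0, 0], 0.0854],
    [[-8.55, 0, 0], [0, 0, 0], 0.0854],
    [[-8.55, 0, 0], [0, 0, 0], 0.0854],
    [[-8.55, 0, 0], [0, 0, 0], 0.0854],
    [[-8.55, 0, 0], [0, 0, 0], 0.0854],
    [[-8.55, 0, 0], [0, 0, 0], 0.0854],
    [[-8.55, 0, 0], [0, 0, 0], 0.0854],
    [[-8.55, 0, 0], [0, 0, 0], 0.0854],
  ],
)

```text
time: 6.55
eef_pos: [0.4295, -0.1293, 0.2665]
tool_rot: [-0.061, 1.57, 0.061]
contact_force: [0.0, 0.3, -0.3]
finger_gap: 0.0856
```

>>> step_arm(
  increments=[
    [[-8.55, 0, 0], [0, 0, 0], 0.0854],
    [[-8.55, 0, 0], [0, 0, 0], 0.0854],
    [[-8.55, 0, 0], [0, 0, 0], 0.0854],
    [[-8.55, 0, 0], [0, 0, 0], 0.0854],
    [[-8.55, 0, 0], [0, 0, 0], 0.0854],
    [[-8.55, 0, 0], [0, 0, 0], 0.0854],
    [[-8.55, 0, 0], [0, 0, 0], 0.0854],
    [[-8.55, 0, 0], [0, 0, 0], 0.0854],
  ],
)

```text
time: 7.35
eef_pos: [0.4295, -0.1292, 0.2665]
tool_rot: [-0.986, 1.336, 0.986]
contact_force: [0.2, -0.2, 0.5]
finger_gap: 0.0855
```

>>> step_arm(
  increments=[
    [[-8.55, 0, 0], [0, 0, 0], 0.0854],
    [[0, 0, 0], [0, 0, 0], 0.0854],
  ],
)

```text
time: 7.55
eef_pos: [0.4295, -0.1293, 0.2665]
tool_rot: [-1.094, 1.278, 1.095]
contact_force: [0.2, -0.4, 0.5]
finger_gap: 0.0853
```

```bash
python3 - <<'E'
from h import *
np.set_printoptions(suppress=True)
st();goto(c2w(-.19,0,.27),tilt(0,-1))
E
```

```text
t 7.55 q [-0.558 -0.123  1.898 -0.     1.367 -1.974] p [ 0.4295 -0.1293  0.2665] cr [ 0.2413 -0.1356  0.2665] F [ 0.2 -0.4  0.5] gap 0.0853
[[-0.    -0.988  0.154]
 [ 0.     0.154  0.988]
 [-1.     0.     0.   ]]
turn deg [ 0.09  0.   -0.  ] shift(cur axes) [-0.0035 -0.1363  0.4311] shift(target axes) [-0.0035 -0.1356  0.4313]
```

>>> step_arm(
  increments=[
    [[0, 0, 0], [0, -0.0136, 0.043], 0.0854],
    [[0, 0, 0], [0, -0.0136, 0.043], 0.0854],
    [[0, 0, 0], [0, -0.0136, 0.043], 0.0854],
    [[0, 0, 0], [0, -0.0136, 0.043], 0.0854],
    [[0, 0, 0], [0, -0.0136, 0.043], 0.0854],
    [[0, 0, 0], [0, -0.0136, 0.043], 0.0854],
    [[0, 0, 0], [0, -0.0136, 0.043], 0.0854],
    [[0, 0, 0], [0, -0.0136, 0.043], 0.0854],
  ],
)

```text
time: 8.35
eef_pos: [0.591, 0.1954, 0.2664]
tool_rot: [-1.09, 1.281, 1.09]
contact_force: [0.5, -0.2, 0.8]
finger_gap: 0.0855
```

>>> step_arm(
  increments=[
    [[0, 0, 0], [0, -0.0136, 0.043], 0.0854],
    [[0, 0, 0], [0, -0.0136, 0.043], 0.0854],
    [[0, 0, 0], [0, 0, 0], 0.0854],
  ],
)

```text
time: 8.65
eef_pos: [0.6313, 0.279, 0.2647]
tool_rot: [-1.092, 1.279, 1.095]
contact_force: [-0.4, -0.1, -0.8]
finger_gap: 0.0857
```

```bash
python3 - <<'E'
from h import *
np.set_printoptions(suppress=True)
st()
E
```

```text
t 8.65 q [ 0.244  0.428  1.277  0.002  1.438 -1.171] p [0.6313 0.279  0.2647] cr [-0.1933  0.0002  0.2647] F [-0.4 -0.1 -0.8] gap 0.0857
[[-0.001 -0.988  0.156]
 [ 0.001  0.156  0.988]
 [-1.     0.001  0.001]]
```

>>> step_arm(
  increments=[
    [[0, 8.5, 0], [0, 0, 0], 0.0854],
    [[0, 8.5, 0], [0, 0, 0], 0.0854],
    [[0, 8.5, 0], [0, 0, 0], 0.0854],
    [[0, 0, 0], [0, 0, 0], 0.0854],
  ],
)

```text
time: 9.05
eef_pos: [0.6294, 0.2765, 0.2627]
tool_rot: [-1.389, 1.627, 0.876]
contact_force: [-0.2, -0.6, -1.4]
finger_gap: 0.085
```

```bash
python3 - <<'E'
from h import *
np.set_printoptions(suppress=True)
st()
E
```

```text
t 9.05 q [ 0.4    0.618  1.066 -0.38   1.7   -1.02 ] p [0.6294 0.2765 0.2627] cr [-0.1906 -0.0013  0.2627] F [-0.2 -0.6 -1.4] gap 0.085
[[-0.07  -0.988  0.138]
 [-0.429  0.155  0.89 ]
 [-0.901  0.004 -0.434]]
```

```bash
cat > kin.py <<'E'
from h import *
import ast
def rx(a):return R.from_euler('x',a).as_matrix()
def ry(a):return R.from_euler('y',a).as_matrix()
def rz(a):return R.from_euler('z',a).as_matrix()
def fk(q,k,sg=1,M=None):
    a1,d1,h,L2,a3,L3,d5,a5,L6=k
    A=rz(q[0]);p=A@[a1,d1,h];A=A@ry(q[1]);p=p+A@[0,0,L2];A=A@ry(q[2]);p=p+A@[a3,0,L3];A=A@rz(sg*q[3]);p=p+A@[0,d5,0];A=A@ry(q[4]);p=p+A@[a5,0,0];A=A@rz(sg*q[5]);p=p+A@[0,0,L6]
    return p,A
def load():
    return np.array([ast.literal_eval(l) for l in open("log.txt")])
def calib():
    D=load()
    f=lambda k:np.concatenate([fk(d[:6],k)[0]-d[6:9] for d in D]+[1e-4*np.array(k)])
    r=least_squares(f,[0,.1,.3,.4,0,.4,0,0,.2]);k=r.x
    Ms=[fk(d[:6],k)[1].T@R.from_rotvec(d[9:12]).as_matrix() for d in D]
    return k,np.abs(r.fun[:-9]).max(),Ms
LO=np.array([-2.99,-.89,.3,-1.14,0,-3.12]);HI=np.array([2.99,2.07,2.58,4.28,2.63,3.12])
def ik(P,Rt,k,M,q0):
    def f(q):
        p,A=fk(q,k);return np.r_[(p-P)*5,R.from_matrix((A@M).T@Rt).as_rotvec()]
    r=least_squares(f,np.clip(q0,LO+1e-3,HI-1e-3),bounds=(LO,HI));return r.x,np.abs(r.fun).max()
E
python3 - <<'E'
from kin import *
np.set_printoptions(suppress=True,precision=3)
k,e,Ms=calib();print(k,e);
for M in Ms:print(M.round(3).tolist())
E
```

```text
[0.    0.118 0.313 0.438 0.086 0.514 0.    0.    0.294] 9.889565932841293e-08
[[0.0, 0.0, -1.0], [0.0, 1.0, 0.0], [1.0, -0.0, -0.0]]
[[0.0, -0.0, -1.0], [0.0, 1.0, -0.0], [1.0, -0.0, 0.0]]
[[0.0, 0.0, -1.0], [0.0, 1.0, -0.0], [1.0, -0.0, 0.0]]
[[-0.0, 0.0, -1.0], [0.0, 1.0, 0.0], [1.0, -0.0, -0.0]]
[[-0.0, 0.0, -1.0], [0.0, 1.0, 0.0], [1.0, -0.0, -0.0]]
[[-0.0, -0.0, -1.0], [-0.0, 1.0, -0.0], [1.0, 0.0, -0.0]]
[[-0.0, 0.0, -1.0], [0.0, 1.0, 0.0], [1.0, -0.0, -0.0]]
[[-0.0, 0.0, -1.0], [-0.0, 1.0, -0.0], [1.0, 0.0, -0.0]]
```

```bash
python3 - <<'E'
from kin import *
np.set_printoptions(suppress=True,precision=2)
k,e,Ms=calib();M=Ms[0]
q=load()[-1][:6]
# grasp at (-.09,y,.057): tcp = G - .006*x
for th in(60,65,70,75,80,90):
    Rt=tilt(th,-1);
    for back in(.0,.08):
        P=c2w(-.09,0,.057)-(.006+back)*Rt[:,0]
        s,er=ik(P,Rt,k,M,q);print("pry",th,back,s,round(er,4))
# end phase
q=load()[-2][:6]
for th in(30,0,-30,-45,-60,-70,-80,-90):
    Rt=tilt(th,-1);a=np.radians(90-th) # plate angle from horizontal-lowerdeck
    # plate along tool axis: grasp point 75mm from pivot at step (-0.0,.05)
    P=c2w(0,0,.052)-(.080)*Rt[:,0]
    s,er=ik(P,Rt,k,M,q);q=s;print("flip",th,P,s,round(er,4))
E
```

```text
pry 60 0.0 [ 0.43  1.03  1.07 -0.82  1.74 -0.82] 0.0
pry 60 0.08 [ 0.5   1.07  0.9  -0.8   1.87 -0.87] 0.0
pry 65 0.0 [ 0.45  1.08  1.03 -0.87  1.8  -0.81] 0.0
pry 65 0.08 [ 0.52  1.14  0.84 -0.86  1.93 -0.88] 0.0
pry 70 0.0 [ 0.46  1.13  0.98 -0.93  1.86 -0.82] 0.0
pry 70 0.08 [ 0.53  1.2   0.78 -0.92  1.99 -0.89] 0.0
pry 75 0.0 [ 0.47  1.18  0.94 -0.99  1.92 -0.83] 0.0
pry 75 0.08 [ 0.54  1.27  0.72 -0.99  2.05 -0.91] 0.0
pry 80 0.0 [ 0.47  1.24  0.9  -1.05  1.98 -0.84] 0.0
pry 80 0.08 [ 0.55  1.34  0.66 -1.06  2.1  -0.94] 0.0
pry 90 0.0 [ 0.47  1.32  0.84 -1.14  2.07 -0.86] 0.0408
pry 90 0.08 [ 0.55  1.43  0.59 -1.14  2.17 -0.96] 0.0677
flip 30 [0.61 0.13 0.12] [ 0.24  0.6   1.41 -0.49  1.37 -1.02] 0.0
flip 0 [0.6  0.09 0.13] [-0.05  0.39  1.62 -0.    1.14 -1.46] 0.0
flip -30 [0.59 0.05 0.12] [-0.37  0.41  1.71  0.55  1.2  -2.04] 0.0
flip -45 [0.59 0.03 0.11] [-0.5   0.51  1.7   0.75  1.33 -2.26] 0.0
flip -60 [0.59 0.02 0.09] [-0.6   0.67  1.66  0.9   1.49 -2.43] 0.0
flip -70 [0.59 0.01 0.08] [-0.64  0.8   1.61  0.98  1.61 -2.51] 0.0
flip -80 [0.59 0.01 0.07] [-0.66  0.93  1.55  1.06  1.73 -2.57] 0.0
flip -90 [0.59 0.01 0.05] [-0.67  1.06  1.48  1.13  1.85 -2.61] 0.0
```

```bash
cat >> kin.py <<'E'
PL=np.array([.6212,.1413,-1.606])
def tiltf(th,yaw,zdir=-1):
    c=np.array([np.cos(yaw),np.sin(yaw),0]);u=np.array([0,0,1.]);t=np.radians(th)
    x=np.sin(t)*c-np.cos(t)*u; z=zdir*(np.cos(t)*c+np.sin(t)*u)
    return np.c_[x,np.cross(z,x),z]
def plpt(x,y,z): return np.r_[T2(PL,[(x,y)])[0],z]
E
python3 - <<'E'
from kin import *
np.set_printoptions(suppress=True,precision=3)
st();k,e,Ms=calib();M=Ms[0];q=load()[-1][:6]
Rt=tiltf(70,PL[2]);G=plpt(-.035,0,.057);P=G-.106*Rt[:,0]
print(G,P,w2c(P),ik(P,Rt,k,M,q)); goto(P,Rt)
E
```

```text
t 9.05 q [ 0.4    0.618  1.066 -0.38   1.7   -1.02 ] p [0.629 0.277 0.263] cr [-0.191 -0.001  0.263] F [-0.2 -0.6 -1.4] gap 0.085
[[-0.07  -0.988  0.138]
 [-0.429  0.155  0.89 ]
 [-0.901  0.004 -0.434]]
[0.622 0.176 0.057] [0.626 0.276 0.093] [-0.189 -0.005  0.093] (array([ 0.575,  1.163,  0.841, -0.963,  1.923, -0.916]), np.float64(1.3186279887991519e-14))
turn deg [-4.58 44.21 -5.38] shift(cur axes) [0.153 0.003 0.073] shift(target axes) [0.059 0.003 0.159]
```

>>> step_arm(
  increments=[
    [[-0.76, 7.37, -0.9], [0, 0, 0], 0.04],
    [[-0.76, 7.37, -0.9], [0, 0, 0], 0.04],
    [[-0.76, 7.37, -0.9], [0, 0, 0], 0.04],
    [[-0.76, 7.37, -0.9], [0, 0, 0], 0.04],
    [[-0.76, 7.37, -0.9], [0, 0, 0], 0.04],
    [[-0.76, 7.37, -0.9], [0, 0, 0], 0.04],
    [[0, 0, 0], [0, 0, 0], 0.04],
  ],
)

```text
time: 9.75
eef_pos: [0.6296, 0.2736, 0.2613]
tool_rot: [-1.993, 2.066, 0.355]
contact_force: [-0.2, 0.2, -1.0]
finger_gap: 0.0397
```

>>> step_arm(
  increments=[
    [[0, 0, 0], [0.01, 0, 0.03], 0.04],
    [[0, 0, 0], [0.01, 0, 0.03], 0.04],
    [[0, 0, 0], [0.01, 0, 0.03], 0.04],
    [[0, 0, 0], [0.01, 0, 0.03], 0.04],
    [[0, 0, 0], [0, 0, 0], 0.04],
  ],
)

```text
time: 10.25
eef_pos: [0.6304, 0.2759, 0.1354]
tool_rot: [-1.986, 2.065, 0.358]
contact_force: [-0.4, -0.3, -1.0]
finger_gap: 0.04
```

```bash
python3 - <<'E'
from kin import *
np.set_printoptions(suppress=True,precision=3)
st()
Rt=tiltf(70,PL[2]);G=plpt(-.035,0,.057);P=G-.106*Rt[:,0]
goto(P,Rt);pic("p1",box=(230,120,220,170),f=3.5)
E
```

```text
t 10.25 q [ 0.57   1.108  0.846 -0.974  1.948 -0.96 ] p [0.63  0.276 0.135] cr [-0.19  -0.     0.135] F [-0.4 -0.3 -1. ] gap 0.04
[[-0.037 -0.999  0.012]
 [-0.937  0.039  0.347]
 [-0.347  0.002 -0.938]]
turn deg [ 0.02  0.32 -0.23] shift(cur axes) [0.015 0.004 0.039] shift(target axes) [0.015 0.004 0.04 ]
```

View pics/p1.png

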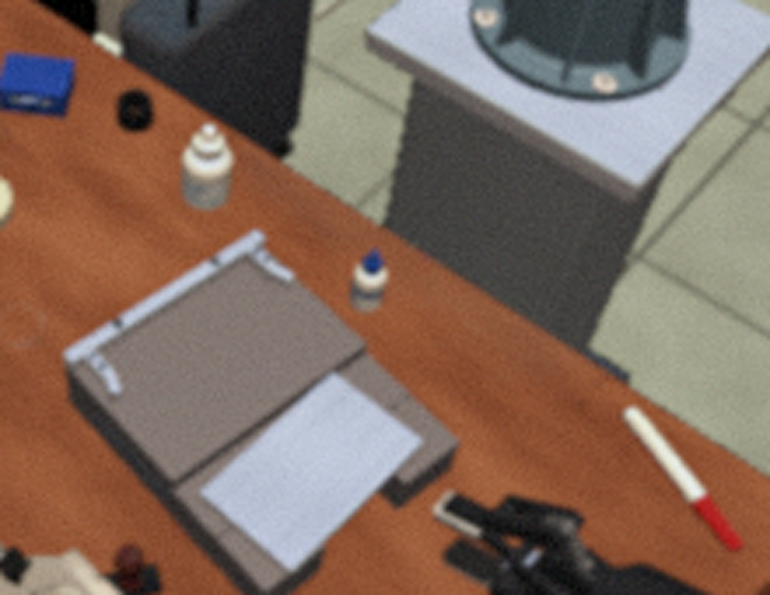

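>>> step_arm(
  increments=[
    [[0, 0.3, -0.2], [0.008, 0.002, 0.02], 0.04],
    [[0, 0, 0], [0.007, 0.002, 0.02], 0.04],
    [[0, 0, 0], [0.02, 0, 0], 0.04],
    [[0, 0, 0], [0.02, 0, 0], 0.04],
    [[0, 0, 0], [0.02, 0, 0], 0.04],
    [[0, 0, 0], [0, 0, 0], 0.04],
  ],
)

```text
time: 10.9
eef_pos: [0.6253, 0.2192, 0.075]
tool_rot: [-1.994, 2.064, 0.346]
contact_force: [-0.0, -0.0, 0.2]
finger_gap: 0.0398
```

```bash
python3 - <<'E'
from kin import *
np.set_printoptions(suppress=True,precision=3)
st()
Rt=tiltf(70,PL[2]);G=plpt(-.035,0,.057);P=G-.006*Rt[:,0]
goto(P,Rt);pic("p2",box=(250,180,160,125),f=4.8)
E
```

```text
t 10.9 q [ 0.516  1.116  0.978 -0.978  1.83  -0.866] p [0.625 0.219 0.075] cr [-0.133  0.004  0.075] F [-0.  -0.   0.2] gap 0.0398
[[-0.032 -0.999  0.015]
 [-0.94   0.035  0.34 ]
 [-0.34  -0.003 -0.94 ]]
turn deg [-0.15 -0.13  0.06] shift(cur axes) [0.041 0.001 0.002] shift(target axes) [0.041 0.001 0.002]
```

View pics/p2.png

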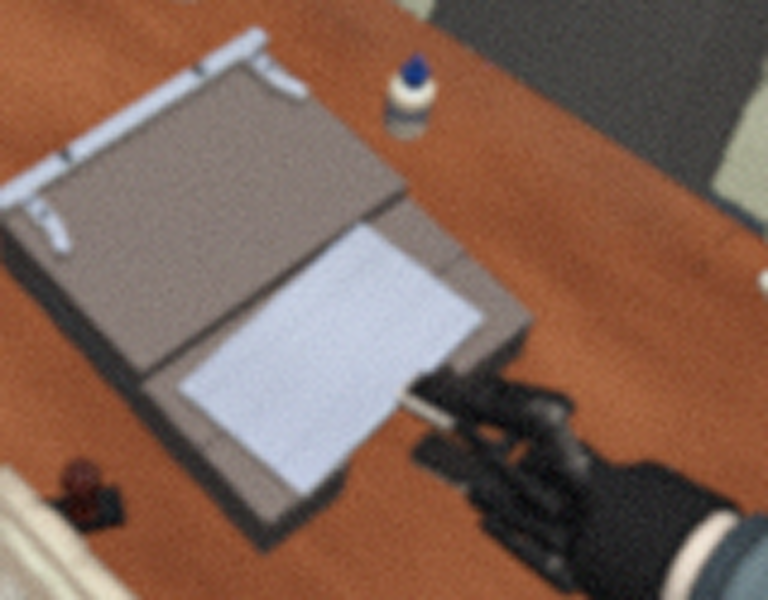

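>>> step_arm(
  increments=[
    [[0, 0, 0], [0.014, 0, 0.001], 0.04],
    [[0, 0, 0], [0.014, 0, 0.001], 0.04],
    [[0, 0, 0], [0.012, 0.001, 0], 0.04],
    [[0, 0, 0], [0, 0, 0], 0.04],
  ],
)

```text
time: 11.35
eef_pos: [0.6232, 0.1827, 0.06]
tool_rot: [-1.995, 2.063, 0.345]
contact_force: [-0.4, 0.4, 0.1]
finger_gap: 0.0397
```

```bash
python3 - <<'E'
from kin import *
np.set_printoptions(suppress=True,precision=3)
st()
pic("p3",box=(250,180,160,125),f=4.8)
E
```

```text
t 11.35 q [ 0.477  1.095  1.057 -0.993  1.769 -0.835] p [0.623 0.183 0.06 ] cr [-0.097  0.007  0.06 ] F [-0.4  0.4  0.1] gap 0.0397
[[-0.031 -0.999  0.015]
 [-0.94   0.034  0.339]
 [-0.339 -0.003 -0.941]]
```

View pics/p3.png

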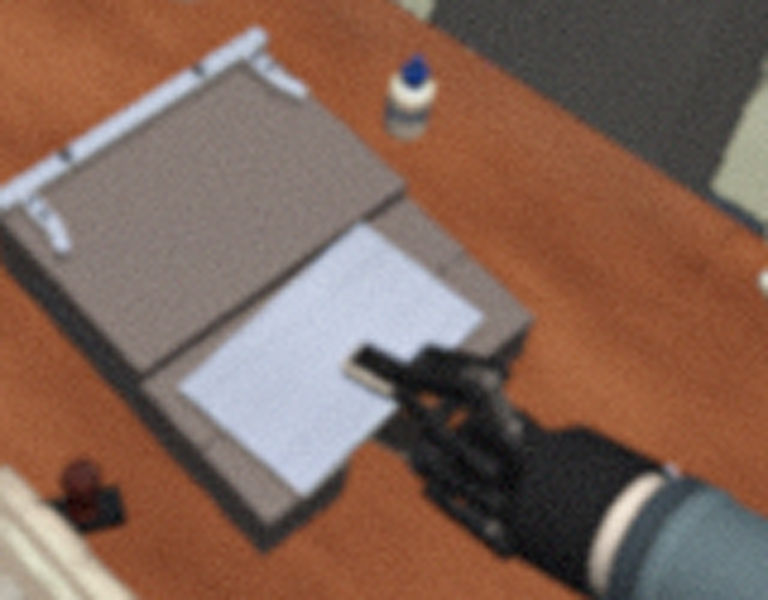

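>>> step_arm(
  increments=[
    [[0, 0, 0], [-0.002, 0, -0.0056], 0.04],
    [[0, 0, 0], [-0.002, 0, -0.0056], 0.04],
    [[0, 0, 0], [-0.002, 0, -0.0056], 0.04],
    [[0, 0, 0], [-0.002, 0, -0.0056], 0.04],
    [[0, 0, 0], [-0.001, 0, -0.0056], 0.04],
    [[0, 0, 0], [0, 0, 0], 0.04],
  ],
)

```text
time: 12.0
eef_pos: [0.6243, 0.1839, 0.0919]
tool_rot: [-1.995, 2.058, 0.343]
contact_force: [0.4, 1.6, -0.8]
finger_gap: 0.0399
```

```bash
python3 - <<'E'
from kin import *
np.set_printoptions(suppress=True,precision=3)
st()
pic("p4",box=(250,180,160,125),f=4.8)
E
```

```text
t 12.0 q [ 0.478  1.044  1.076 -0.998  1.784 -0.86 ] p [0.624 0.184 0.092] cr [-0.098  0.008  0.092] F [ 0.4  1.6 -0.8] gap 0.0399
[[-0.028 -0.999  0.018]
 [-0.94   0.032  0.341]
 [-0.341 -0.008 -0.94 ]]
```

View pics/p4.png

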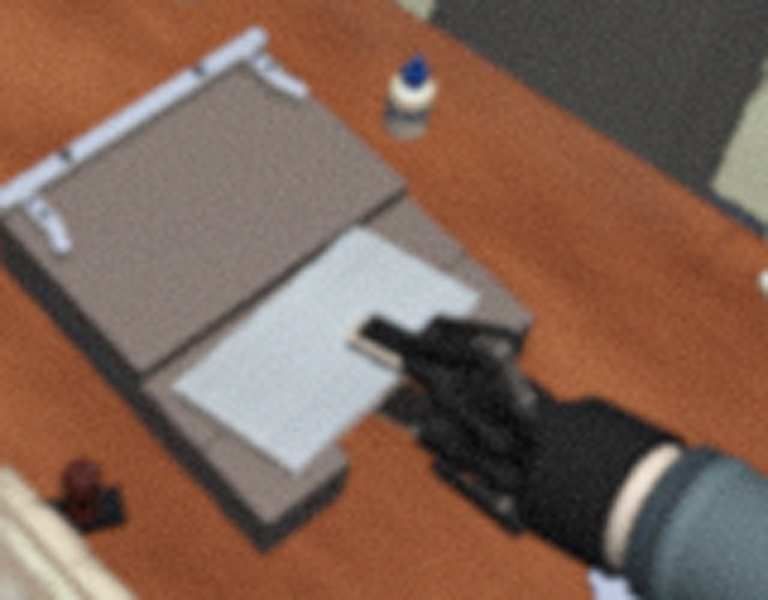

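>>> step_arm(
  increments=[
    [[0, 0, 0], [-0.001, 0, -0.0045], 0.035],
    [[0, 0, 0], [-0.001, 0, -0.0045], 0.03],
    [[0, 0, 0], [0, 0, 0], 0.026],
    [[0, 0, 0], [0, 0, 0], 0.022],
  ],
)

```text
time: 12.45
eef_pos: [0.6237, 0.1825, 0.0999]
tool_rot: [-1.996, 2.059, 0.344]
contact_force: [0.3, 1.5, -1.9]
finger_gap: 0.0219
```

>>> step_arm(
  increments=[
    [[0, 0, 0], [0, 0, 0], 0.018],
    [[0, 0, 0], [0, 0, 0], 0.014],
  ],
)

```text
time: 12.65
eef_pos: [0.6237, 0.1824, 0.0995]
tool_rot: [-1.996, 2.059, 0.344]
contact_force: [1.4, 0.4, -1.4]
finger_gap: 0.0139
```

```bash
python3 - <<'E'
from kin import *
np.set_printoptions(suppress=True,precision=3)
st()
pic("p5",box=(250,180,160,125),f=4.8)
E
```

```text
t 12.65 q [ 0.476  1.03   1.084 -1.001  1.787 -0.867] p [0.624 0.182 0.1  ] cr [-0.097  0.008  0.1  ] F [ 1.4  0.4 -1.4] gap 0.0139
[[-0.028 -0.999  0.016]
 [-0.94   0.032  0.34 ]
 [-0.34  -0.006 -0.94 ]]
```

View pics/p5.png

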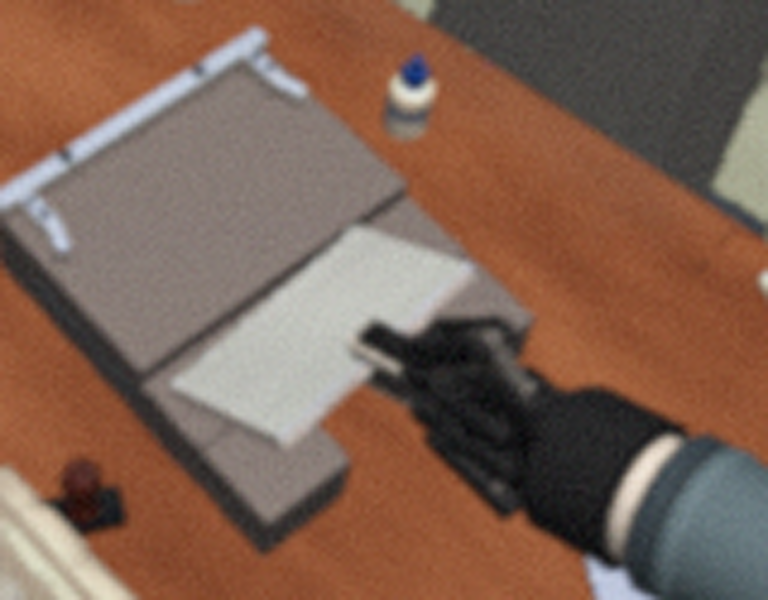

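>>> step_arm(
  increments=[
    [[0, 0, 0], [0, 0, 0], 0.011],
    [[0, 0, 0], [0, 0, 0], 0.006],
    [[0, 0, 0], [0, 0, 0], 0.002],
    [[0, 0, 0], [0, 0, 0], 0.002],
  ],
)

```text
time: 13.1
eef_pos: [0.6235, 0.1826, 0.0994]
tool_rot: [-1.996, 2.06, 0.345]
contact_force: [0.8, 2.1, -3.1]
finger_gap: 0.0087
```

```bash
python3 - <<'E'
from kin import *
np.set_printoptions(suppress=True,precision=3)
o=st()
k,e,Ms=calib();M=Ms[0];q=o["joint_pos"]
# path: rotate tool 
pic("p6",box=(250,180,160,125),f=4.8)
E
```

```text
t 13.1 q [ 0.477  1.03   1.084 -1.     1.787 -0.867] p [0.624 0.183 0.099] cr [-0.097  0.007  0.099] F [ 0.8  2.1 -3.1] gap 0.0087
[[-0.029 -0.999  0.016]
 [-0.94   0.032  0.341]
 [-0.341 -0.005 -0.94 ]]
```

View pics/p6.png

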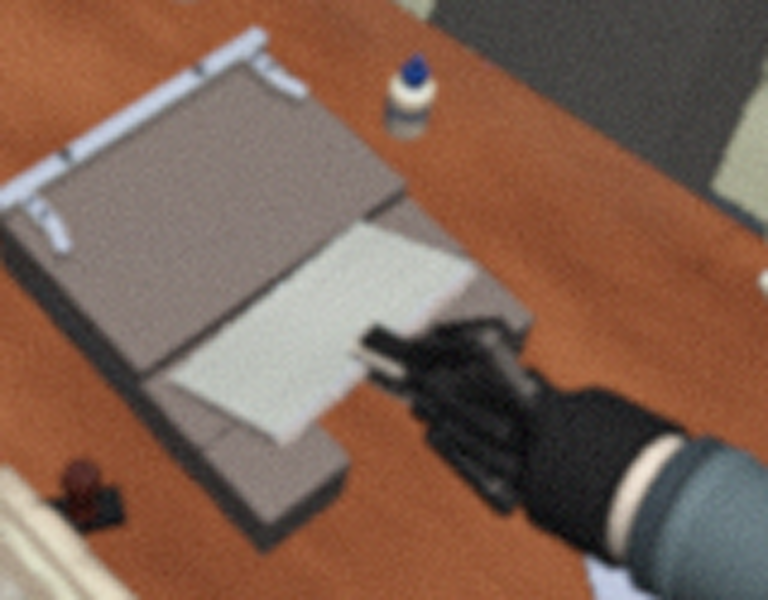

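```bash
python3 - <<'E'
from kin import *
np.set_printoptions(suppress=True,precision=3)
for n in("top","scene"):
    d=np.load(f"pics/{n}0.npy");K=np.array(CI[n]["intrinsics"]);E=np.array(CI[n]["extrinsics"])
    v,u=np.mgrid[0:420,0:560];P=(np.linalg.inv(K)@np.stack([u.ravel(),v.ravel(),np.ones(u.size)]))*d.ravel();W=(E[:3,:3]@P).T+E[:3,3];W=W[d.ravel()>0]
    s=W[(W[:,2]>.12)&(W[:,1]>-.7)&(W[:,1]<-.1)&(W[:,0]>.35)&(W[:,0]<.95)]
    for x0 in np.arange(.4,.95,.05):
        t=s[(s[:,0]>=x0)&(s[:,0]<x0+.05)]
        for lo,hi in((.12,.2),(.2,.3),(.3,.45),(.45,.7)):
            b=t[(t[:,2]>=lo)&(t[:,2]<hi)]
            if len(b)>5: print(n,round(x0,2),(lo,hi),len(b),"y",np.percentile(b[:,1],[2,98]),"z",np.percentile(b[:,2],[2,98]))
E
```

```text
top 0.45 (0.12, 0.2) 20 y [-0.573 -0.549] z [0.124 0.161]
top 0.5 (0.12, 0.2) 971 y [-0.576 -0.465] z [0.126 0.162]
top 0.55 (0.12, 0.2) 1016 y [-0.58  -0.469] z [0.129 0.187]
top 0.55 (0.2, 0.3) 11 y [-0.526 -0.519] z [0.2   0.211]
top 0.55 (0.45, 0.7) 575 y [-0.347 -0.311] z [0.463 0.497]
top 0.6 (0.12, 0.2) 952 y [-0.586 -0.396] z [0.126 0.197]
top 0.6 (0.2, 0.3) 124 y [-0.553 -0.528] z [0.2   0.221]
top 0.6 (0.45, 0.7) 1009 y [-0.363 -0.301] z [0.471 0.511]
top 0.65 (0.12, 0.2) 1099 y [-0.591 -0.286] z [0.128 0.197]
top 0.65 (0.2, 0.3) 383 y [-0.354 -0.286] z [0.203 0.295]
top 0.65 (0.3, 0.45) 151 y [-0.341 -0.311] z [0.301 0.403]
top 0.65 (0.45, 0.7) 1344 y [-0.375 -0.294] z [0.473 0.522]
top 0.7 (0.12, 0.2) 959 y [-0.596 -0.286] z [0.134 0.19 ]
top 0.7 (0.2, 0.3) 467 y [-0.318 -0.287] z [0.205 0.295]
top 0.7 (0.3, 0.45) 172 y [-0.319 -0.313] z [0.301 0.393]
top 0.7 (0.45, 0.7) 1628 y [-0.384 -0.287] z [0.475 0.529]
top 0.75 (0.12, 0.2) 169 y [-0.548 -0.289] z [0.122 0.198]
top 0.75 (0.2, 0.3) 515 y [-0.341 -0.29 ] z [0.205 0.255]
top 0.75 (0.45, 0.7) 1832 y [-0.383 -0.289] z [0
[... 1699 characters left out ...]
537 y [-0.297 -0.141] z [0.122 0.199]
scene 0.8 (0.2, 0.3) 600 y [-0.343 -0.293] z [0.202 0.249]
scene 0.8 (0.3, 0.45) 179 y [-0.348 -0.298] z [0.377 0.449]
scene 0.8 (0.45, 0.7) 1665 y [-0.358 -0.291] z [0.454 0.568]
scene 0.85 (0.12, 0.2) 1213 y [-0.299 -0.106] z [0.122 0.195]
scene 0.85 (0.2, 0.3) 646 y [-0.346 -0.295] z [0.202 0.249]
scene 0.85 (0.3, 0.45) 170 y [-0.363 -0.302] z [0.426 0.45 ]
scene 0.85 (0.45, 0.7) 1479 y [-0.369 -0.294] z [0.453 0.525]
scene 0.9 (0.12, 0.2) 699 y [-0.339 -0.102] z [0.121 0.196]
scene 0.9 (0.2, 0.3) 433 y [-0.347 -0.298] z [0.202 0.249]
scene 0.9 (0.3, 0.45) 112 y [-0.389 -0.315] z [0.315 0.348]
scene 0.9 (0.45, 0.7) 27 y [-0.374 -0.356] z [0.455 0.489]
```

```bash
python3 - <<'E'
from kin import *
np.set_printoptions(suppress=True,precision=3)
k,e,Ms=calib();M=Ms[0];q=load()[-1][:6]
Rt=tiltf(70,CR[2]);P=c2w(-.06,0,.22);goto(P,Rt);print(ik(P,Rt,k,M,q))
for th in(35,0,-30,-60):
    Rt=tiltf(th,CR[2]);s,e=ik(P,Rt,k,M,q);q=s;print(th,s,e)
E
```

```text
turn deg [ 2.13 -0.05  6.78] shift(cur axes) [-0.007  0.011 -0.126] shift(target axes) [-0.006  0.007 -0.126]
(array([ 0.419,  0.85 ,  1.128, -0.991,  1.912, -0.957]), np.float64(2.4959478928110457e-11))
35 [ 0.291  0.552  1.302 -0.544  1.58  -1.047] 6.500149773356271e-12
0 [ 0.048  0.328  1.501 -0.     1.312 -1.367] 2.245514373831541e-11
-30 [-0.198  0.285  1.642  0.548  1.285 -1.79 ] 8.80375654065468e-13
-60 [-0.385  0.419  1.714  1.012  1.47  -2.166] 1.099666418665405e-12
```

>>> step_arm(
  increments=[
    [[0, 0, 0], [-0.004, 0, -0.011], 0.002],
    [[0, 0, 0], [-0.007, 0, -0.019], 0.002],
    [[0, 0, 0], [-0.007, 0, -0.019], 0.002],
    [[1.07, 0, 3.39], [0, 0, -0.02], 0.002],
    [[1.06, 0, 3.39], [0.006, 0.004, -0.028], 0.002],
    [[0, 0, 0], [0.006, 0.004, -0.028], 0.002],
    [[0, 0, 0], [0, 0, 0], 0.002],
  ],
)

```text
time: 13.85
eef_pos: [0.6124, 0.1454, 0.2251]
tool_rot: [-1.852, 2.17, 0.319]
contact_force: [0.2, 0.7, -1.8]
finger_gap: 0.0082
```

```bash
python3 - <<'E'
from kin import *
np.set_printoptions(suppress=True,precision=3)
st()
Rt=tiltf(70,CR[2]);P=c2w(-.06,0,.22);goto(P,Rt)
pic("p7",box=(230,120,200,160),f=3.75)
E
```

```text
t 13.85 q [ 0.416  0.844  1.125 -0.994  1.913 -0.958] p [0.612 0.145 0.225] cr [-0.059  0.002  0.225] F [ 0.2  0.7 -1.8] gap 0.0082
[[-0.146 -0.987  0.061]
 [-0.928  0.158  0.337]
 [-0.343 -0.007 -0.939]]
turn deg [-0.45  0.05 -0.01] shift(cur axes) [0.    0.002 0.005] shift(target axes) [0.    0.002 0.005]
```

View pics/p7.png

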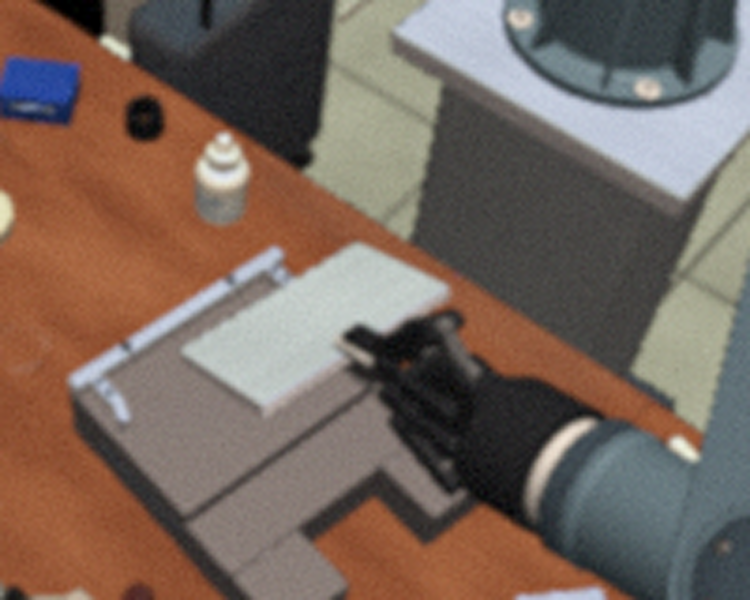

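>>> step_arm(
  increments=[
    [[-0.4, -6, 0], [0, 0.002, 0], 0.002],
    [[0, -8, 0], [0, 0, 0], 0.002],
    [[0, -8, 0], [0, 0, 0], 0.002],
    [[0, -8, 0], [0, 0, 0], 0.002],
    [[0, -8, 0], [0, 0, 0], 0.002],
    [[0, -8, 0], [0, 0, 0], 0.002],
    [[0, -8, 0], [0, 0, 0], 0.002],
    [[0, -8, 0], [0, 0, 0], 0.002],
  ],
)

```text
time: 14.7
eef_pos: [0.6088, 0.1477, 0.2193]
tool_rot: [-1.185, 1.388, 1.041]
contact_force: [-0.2, -0.7, -4.6]
finger_gap: 0.0086
```

>>> step_arm(
  increments=[
    [[0, -8, 0], [0, 0, 0], 0.002],
    [[0, -8, 0], [0, 0, 0], 0.002],
    [[0, -8, 0], [0, 0, 0], 0.002],
    [[0, -8, 0], [0, 0, 0], 0.002],
    [[0, -8, 0], [0, 0, 0], 0.002],
    [[0, -8, 0], [0, 0, 0], 0.002],
    [[0, -8, 0], [0, 0, 0], 0.002],
    [[0, -8, 0], [0, 0, 0], 0.002],
  ],
)

```text
time: 15.5
eef_pos: [0.6087, 0.1468, 0.219]
tool_rot: [-0.414, 0.491, 1.376]
contact_force: [-0.6, -0.1, -4.1]
finger_gap: 0.0081
```

>>> step_arm(
  increments=[
    [[0, -4, 0], [0, 0, 0], 0.002],
    [[0, 0, 0], [0, 0, 0], 0.002],
  ],
)

```text
time: 15.7
eef_pos: [0.6077, 0.1464, 0.216]
tool_rot: [-0.361, 0.442, 1.385]
contact_force: [1.0, 0.0, -4.2]
finger_gap: 0.0083
```

```bash
python3 - <<'E'
from kin import *
np.set_printoptions(suppress=True,precision=3)
st()
pic("p8",box=(200,90,220,175),f=3.5)
for th in(-60,):
    Rt=tiltf(th,CR[2]);goto(c2w(-.06,0,.22),Rt)
E
```

```text
t 15.7 q [-0.387  0.425  1.715  1.006  1.474 -2.162] p [0.608 0.146 0.216] cr [-0.059 -0.003  0.216] F [ 1.   0.  -4.2] gap 0.0083
[[ 0.126 -0.988  0.087]
 [ 0.856  0.153  0.494]
 [-0.501  0.012  0.865]]
turn deg [-0.42 -0.19 -0.44] shift(cur axes) [-0.001 -0.002  0.003] shift(target axes) [-0.001 -0.002  0.003]
```

View pics/p8.png

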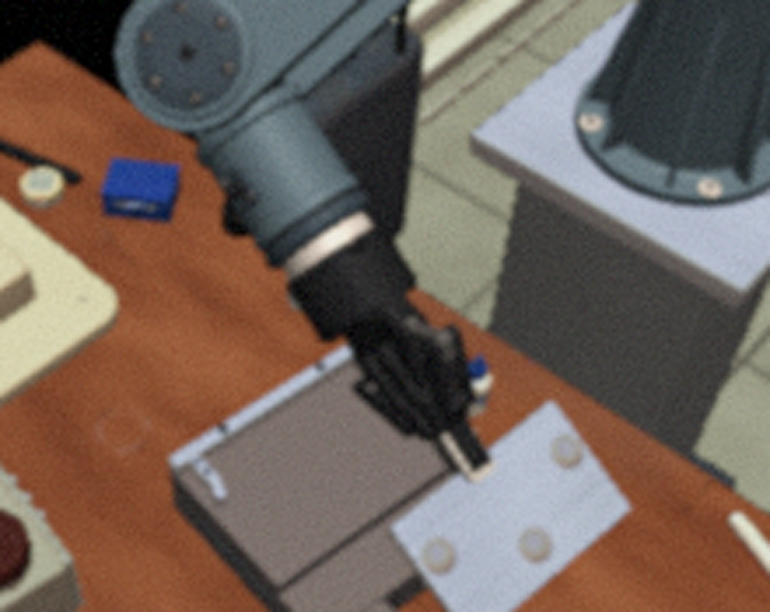

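```bash
python3 - <<'E'
from kin import *
np.set_printoptions(suppress=True,precision=4)
k,e,Ms=calib();M=Ms[0];q=load()[-1][:6]
Rt=tiltf(-60,CR[2])
for P in((.059,0,.135),(.059,0,.0978)):
    goto(c2w(*P),Rt); print(ik(c2w(*P),Rt,k,M,q), (Rt.T@[0,0,-1]))
E
```

```text
turn deg [-0.42 -0.19 -0.44] shift(cur axes) [-0.0609 -0.0024 -0.1304] shift(target axes) [-0.0613 -0.0019 -0.1302]
(array([-0.5811,  0.5893,  1.6782,  0.9107,  1.5237, -2.3668]), np.float64(2.38802987216557e-15)) [ 0.5    0.    -0.866]
turn deg [-0.42 -0.19 -0.44] shift(cur axes) [-0.0422 -0.0028 -0.1626] shift(target axes) [-0.0427 -0.0019 -0.1624]
(array([-0.5811,  0.6578,  1.6697,  0.9138,  1.487 , -2.4144]), np.float64(2.858824288409778e-13)) [ 0.5    0.    -0.866]
```

>>> step_arm(
  increments=[
    [[-0.4, -0.2, -0.4], [-0.012, 0, -0.026], 0.002],
    [[0, 0, 0], [-0.012, 0, -0.026], 0.002],
    [[0, 0, 0], [-0.012, -0.001, -0.026], 0.002],
    [[0, 0, 0], [-0.012, -0.001, -0.026], 0.002],
    [[0, 0, 0], [-0.013, 0, -0.026], 0.002],
    [[0, 0, 0], [0.005, 0, -0.009], 0.002],
    [[0, 0, 0], [0, 0, 0], 0.002],
  ],
)

```text
time: 16.45
eef_pos: [0.5929, 0.0307, 0.1258]
tool_rot: [-0.371, 0.43, 1.38]
contact_force: [-0.5, -0.1, -4.4]
finger_gap: 0.0081
```

```bash
python3 - <<'E'
from kin import *
np.set_printoptions(suppress=True,precision=3)
st()
pic("p9",box=(200,90,220,175),f=3.5);pic("p9t","top",box=(120,100,240,190),f=3.3)
Rt=tiltf(-60,CR[2]);goto(c2w(.059,0,.0978),Rt)
E
```

```text
t 16.45 q [-0.579  0.607  1.675  0.913  1.514 -2.38 ] p [0.593 0.031 0.126] cr [0.058 0.001 0.126] F [-0.5 -0.1 -4.4] gap 0.0081
[[ 0.135 -0.988  0.076]
 [ 0.856  0.155  0.494]
 [-0.499 -0.002  0.866]]
turn deg [0.24 0.09 0.02] shift(cur axes) [ 0.013  0.001 -0.026] shift(target axes) [ 0.013  0.001 -0.026]
```

View pics/p9.png

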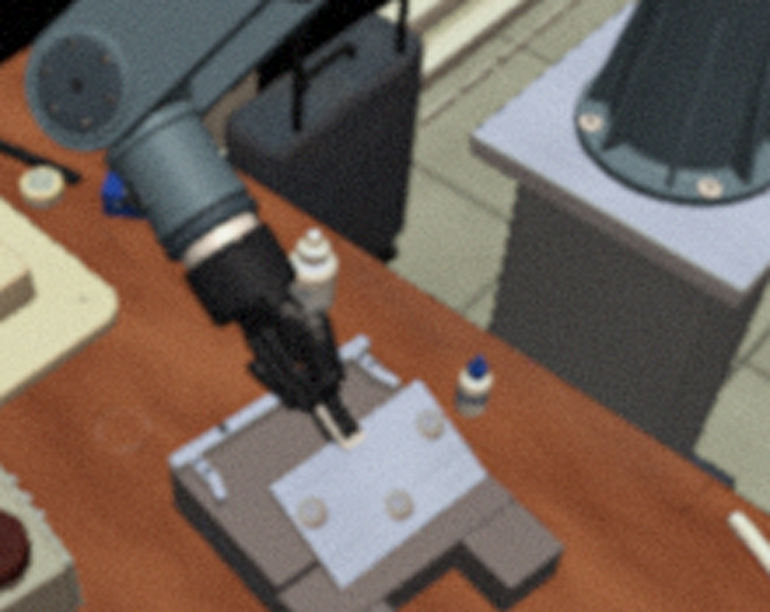

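View pics/p9t.png

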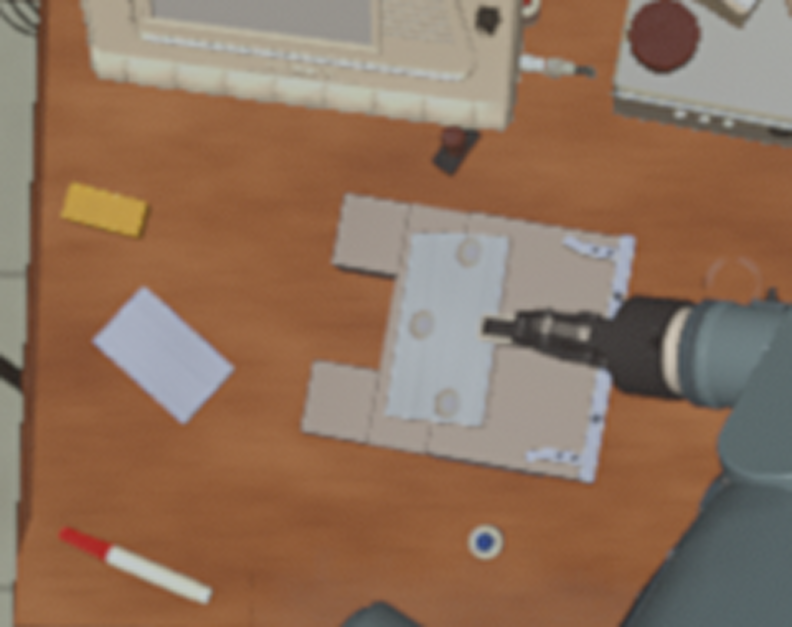

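```bash
cat >> kin.py <<'E'
def fitplate(obs):
    """obs: list of (cam,u,v,cx,cy) ball-face corners, cx,cy in (+-.045,+-.075): cx=+ leading. returns phi(deg), offset of centre along tool x,y from grasp"""
    o=env.get_obs();Rc=R.from_rotvec(o["tool_rot"]).as_matrix();g=o["eef_pos"]+.006*Rc[:,0]
    def f(a):
        r=[]
        for n,u,v,cx,cy in obs:
            c,s=np.cos(a[0]),np.sin(a[0]);l=np.array([a[1]+c*cx-s*cy,a[2]+s*cx+c*cy,.005])
            r+=list(proj(n,g+Rc@l)-[u,v])
        return r
    s=least_squares(f,[0,.035,0]);return np.degrees(s.x[0]),s.x[1:],np.array(s.fun).round(1)
E
python3 - <<'E'
from kin import *
np.set_printoptions(suppress=True,precision=4)
C=lambda u,v:cr(u,v,3.3,120,100);S=lambda u,v:cr(u,v,3.5,200,90)
o=env.get_obs();print(R.from_rotvec(o["tool_rot"]).as_matrix()[:,1])
# tool y ~ (-.988,.155): world -x => cradle -y . upper in top image=+x world => cy=-.075
A=[("top",*C(411,233),.045,-.075),("top",*C(507,237),-.045,-.075),("top",*C(482,427),-.045,.075),("top",*C(386,415),.045,.075)]
B=[("scene",*S(272,488),-.045,-.075),("scene",*S(418,380),-.045,.075),("scene",*S(487,470),.045,.075),("scene",*S(342,585),.045,-.075)]
for X in(A,B,A+B):print(fitplate(X))
E
```

```text
[-0.9881  0.1537 -0.0038]
(np.float64(2.4855046132220857), array([0.054 , 0.0022]), array([ 0.5, -0.1, -0. , -0.5, -0.5, -0.2,  0. ,  0.7]))
(np.float64(2.8502716798563807), array([0.0527, 0.0029]), array([-0.4, -0.4,  0.2, -1.2, -0. ,  0.6,  0.3,  1. ]))
(np.float64(2.677054382388906), array([0.0532, 0.0025]), array([ 0.6,  0.1,  0.1, -0.4, -0.1, -0. ,  0.3,  1. , -0.4, -0.2,  0.3,
       -1. , -0. ,  0.9,  0.2,  1.2]))
```

```bash
python3 - <<'E'
from kin import *
np.set_printoptions(suppress=True,precision=4)
Rt=tiltf(-60,CR[2])@rz(np.radians(-2.7))
goto(c2w(.0746,0,.1075),Rt)
E
```

```text
turn deg [ 0.24  0.09 -2.68] shift(cur axes) [-0.0053  0.0013 -0.0258] shift(target axes) [-0.0053  0.0009 -0.0259]
```

>>> step_arm(
  increments=[
    [[0.2, 0.1, -2.7], [-0.002, 0, -0.006], 0.002],
    [[0, 0, 0], [-0.001, 0.001, -0.008], 0.002],
    [[0, 0, 0], [-0.001, 0, -0.006], 0.002],
    [[0, 0, 0], [-0.001, 0, -0.004], 0.002],
    [[0, 0, 0], [0, 0, 0], 0.002],
  ],
)

```text
time: 17.05
eef_pos: [0.5895, 0.0141, 0.1081]
tool_rot: [-0.377, 0.421, 1.333]
contact_force: [0.8, 0.1, -3.6]
finger_gap: 0.0083
```

```bash
python3 - <<'E'
from kin import *
np.set_printoptions(suppress=True,precision=3)
st()
pic("p10",box=(200,90,220,175),f=3.5);pic("p10t","top",box=(120,100,240,190),f=3.3)
E
```

```text
t 17.05 q [-0.616  0.624  1.699  0.928  1.478 -2.429] p [0.59  0.014 0.108] cr [0.075 0.    0.108] F [ 0.8  0.1 -3.6] gap 0.0083
[[ 0.182 -0.98   0.078]
 [ 0.847  0.197  0.493]
 [-0.499 -0.024  0.866]]
```

View pics/p10.png

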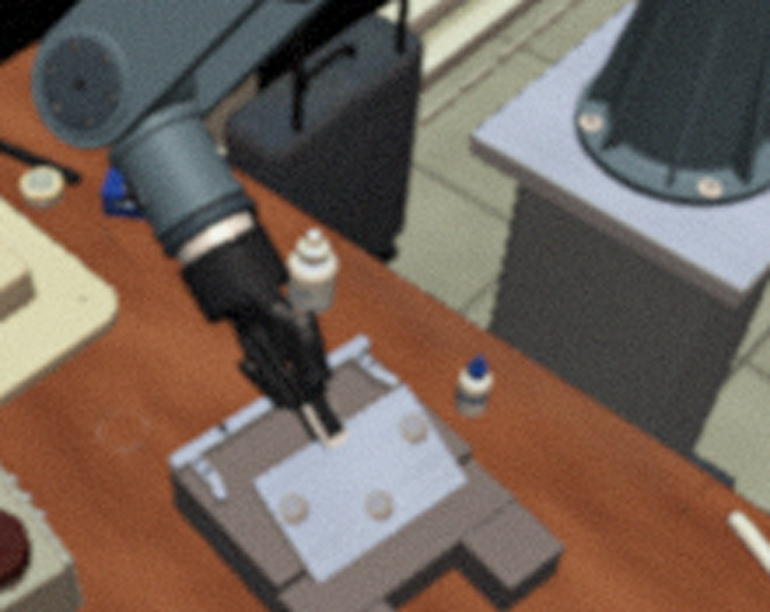

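View pics/p10t.png

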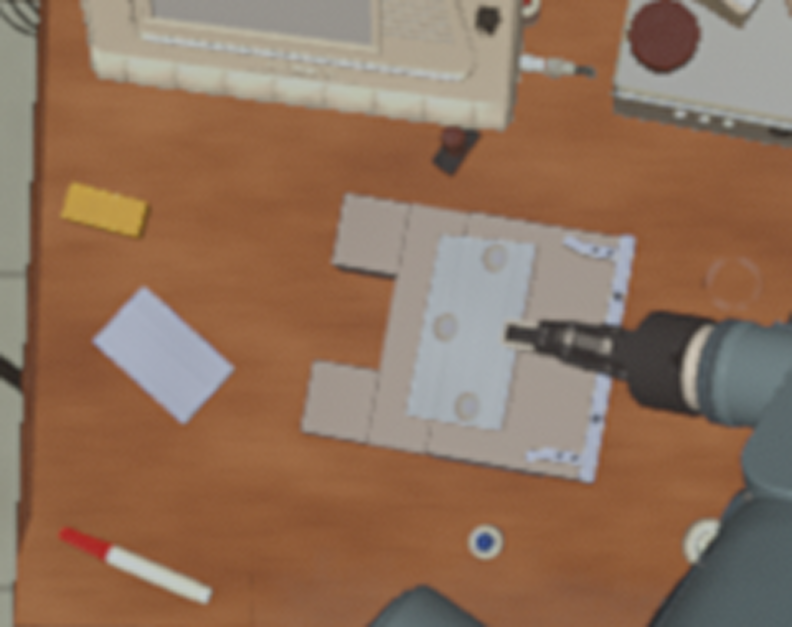

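>>> step_arm(
  increments=[
    [[0, 0, 0], [0.001, 0, -0.0017], 0.002],
    [[0, 0, 0], [0, 0, 0], 0.002],
  ],
)

```text
time: 17.35
eef_pos: [0.5895, 0.0146, 0.1063]
tool_rot: [-0.377, 0.421, 1.333]
contact_force: [0.4, 0.4, -3.0]
finger_gap: 0.008
```

>>> step_arm(
  increments=[
    [[0, 0, 0], [0.001, 0, -0.0017], 0.002],
    [[0, 0, 0], [0, 0, 0], 0.002],
  ],
)

```text
time: 17.55
eef_pos: [0.5894, 0.0146, 0.1042]
tool_rot: [-0.377, 0.421, 1.332]
contact_force: [0.4, 0.0, -3.7]
finger_gap: 0.008
```

>>> step_arm(
  increments=[
    [[0, 0, 0], [0.001, 0, -0.0017], 0.002],
    [[0, 0, 0], [0, 0, 0], 0.002],
  ],
)

```text
time: 17.75
eef_pos: [0.5897, 0.0146, 0.1027]
tool_rot: [-0.376, 0.42, 1.332]
contact_force: [0.8, 1.6, -2.1]
finger_gap: 0.0086
```

>>> step_arm(
  increments=[
    [[0, 0, 0], [0.001, 0, -0.0017], 0.002],
    [[0, 0, 0], [0, 0, 0], 0.002],
  ],
)

```text
time: 17.95
eef_pos: [0.5899, 0.0147, 0.1012]
tool_rot: [-0.376, 0.419, 1.332]
contact_force: [0.9, 0.7, 2.1]
finger_gap: 0.0079
```

>>> step_arm(
  increments=[
    [[0, 0, 0], [0.001, 0, -0.0017], 0.002],
    [[0, 0, 0], [0, 0, 0], 0.002],
  ],
)

```text
time: 18.15
eef_pos: [0.5901, 0.0147, 0.0996]
tool_rot: [-0.376, 0.418, 1.332]
contact_force: [0.4, 1.9, 4.9]
finger_gap: 0.0082
```

>>> step_arm(
  increments=[
    [[0, 0, 0], [0, 0, 0], 0.012],
    [[0, 0, 0], [0, 0, 0], 0.015],
    [[0, 0, 0], [0, 0, 0], 0.018],
    [[0, 0, 0], [0, 0, 0], 0.02],
  ],
)

```text
time: 18.55
eef_pos: [0.5896, 0.0144, 0.0982]
tool_rot: [-0.377, 0.421, 1.332]
contact_force: [0.3, -0.3, -1.0]
finger_gap: 0.0201
```

>>> step_arm(
  increments=[
    [[0, 0, 0], [0.001, 0, -0.0017], 0.02],
    [[0, 0, 0], [0.001, 0, -0.0017], 0.02],
    [[0, 0, 0], [0, 0, 0], 0.02],
  ],
)

```text
time: 18.85
eef_pos: [0.5905, 0.0146, 0.0967]
tool_rot: [-0.377, 0.417, 1.333]
contact_force: [-0.8, 1.5, 12.4]
finger_gap: 0.02
```

```bash
python3 - <<'E'
from kin import *
np.set_printoptions(suppress=True,precision=3)
st()
pic("p11",box=(220,140,150,117),f=5);pic("p11t","top",box=(220,130,120,100),f=6)
E
```

```text
t 18.85 q [-0.615  0.649  1.694  0.933  1.468 -2.447] p [0.591 0.015 0.097] cr [0.074 0.001 0.097] F [-0.8  1.5 12.4] gap 0.02
[[ 0.184 -0.98   0.076]
 [ 0.849  0.197  0.491]
 [-0.496 -0.026  0.868]]
```

View pics/p11.png

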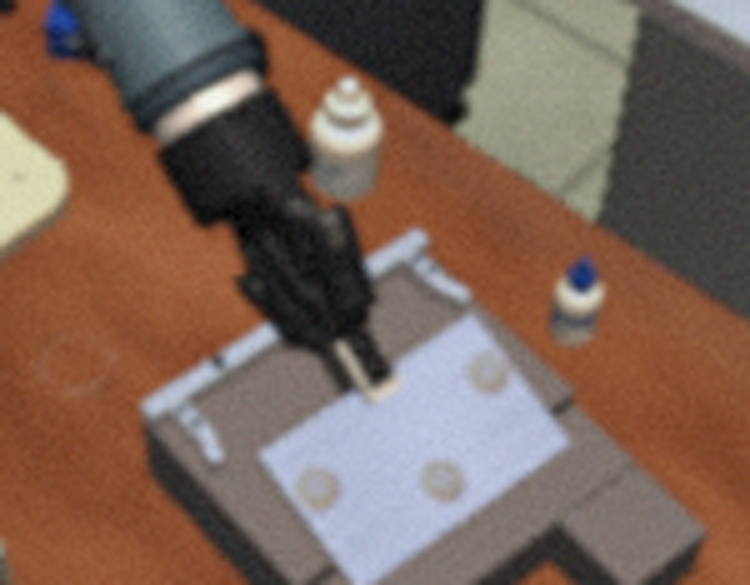

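View pics/p11t.png

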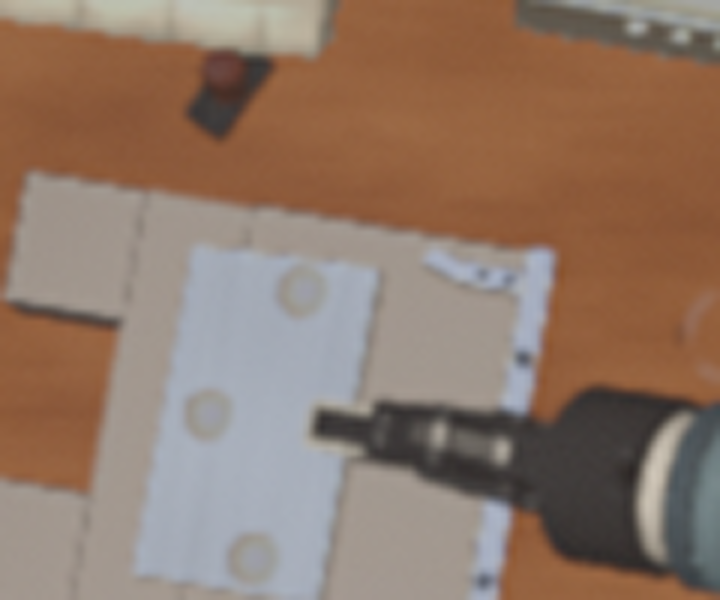

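>>> step_arm(
  increments=[
    [[0, 0, 0], [-0.0015, 0, 0.0026], 0.02],
    [[0, 0, 0], [-0.0043, 0, -0.0025], 0.02],
    [[0, 0, 0], [-0.0043, 0, -0.0025], 0.02],
    [[0, 0, 0], [-0.0043, 0, -0.0025], 0.02],
    [[0, 0, 0], [-0.0043, 0, -0.0025], 0.02],
  ],
)

```text
time: 19.45
eef_pos: [0.5857, -0.0056, 0.0974]
tool_rot: [-0.377, 0.421, 1.332]
contact_force: [-0.1, -0.3, 0.3]
finger_gap: 0.0199
```

>>> step_arm(
  increments=[
    [[0, 0, 0], [0, 0, 0], 0.02],
  ],
)

```text
time: 19.55
eef_pos: [0.5859, -0.006, 0.0974]
tool_rot: [-0.377, 0.421, 1.331]
contact_force: [-0.3, 0.4, 0.3]
finger_gap: 0.0202
```

```bash
python3 - <<'E'
from kin import *
np.set_printoptions(suppress=True,precision=3)
st()
pic("p12",box=(220,140,150,117),f=5)
E
```

```text
t 19.55 q [-0.648  0.651  1.684  0.909  1.489 -2.453] p [ 0.586 -0.006  0.097] cr [ 0.095 -0.     0.097] F [-0.3  0.4  0.3] gap 0.0202
[[ 0.184 -0.98   0.079]
 [ 0.847  0.198  0.493]
 [-0.499 -0.024  0.866]]
```

View pics/p12.png

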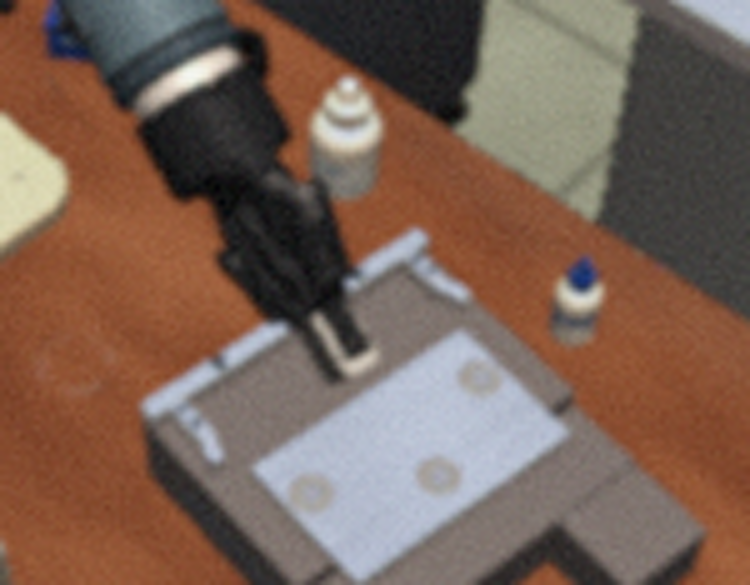

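>>> step_arm(
  increments=[
    [[0, 0, 0], [-0.005, 0, 0.0087], 0.02],
    [[0, 0, 0], [-0.01, 0, 0.0173], 0.02],
    [[0, 0, 0], [-0.015, 0, 0.026], 0.02],
    [[0, 0, 0], [0.021, 0, 0.0237], 0.02],
    [[0, 0, 0], [0.021, 0, 0.0237], 0.02],
    [[0, 0, 0], [0.021, 0, 0.0237], 0.02],
    [[0, 0, 0], [0.021, 0, 0.0237], 0.02],
    [[0, 0, 0], [0.021, 0, 0.0237], 0.02],
  ],
)

```text
time: 20.4
eef_pos: [0.6128, 0.1441, 0.2091]
tool_rot: [-0.377, 0.42, 1.332]
contact_force: [0.0, 0.3, 0.6]
finger_gap: 0.0202
```

>>> step_arm(
  increments=[
    [[0, 8.5, 0], [0, 0, 0], 0.06],
    [[0, 8.5, 0], [0, 0, 0], 0.06],
    [[0, 8.5, 0], [0, 0, 0], 0.06],
    [[0, 8.5, 0], [0, 0, 0], 0.06],
    [[0, 8.5, 0], [0, 0, 0], 0.06],
    [[0, 8.5, 0], [0, 0, 0], 0.06],
    [[0, 8.5, 0], [0, 0, 0], 0.06],
    [[0, 0, 0], [0, 0, 0], 0.06],
  ],
)

```text
time: 21.2
eef_pos: [0.6129, 0.146, 0.2093]
tool_rot: [-1.074, 1.271, 1.049]
contact_force: [0.3, -0.3, 0.1]
finger_gap: 0.0601
```

```bash
python3 - <<'E'
from kin import *
np.set_printoptions(suppress=True,precision=3)
st()
c=np.array([np.cos(CR[2]),np.sin(CR[2]),0]);x=np.array([0,0,-1.])
Rt=tiltf(0,CR[2])@rx(np.pi/2); print(Rt)
goto(c2w(-.04,0,.2),Rt)
pic("p13",box=(210,130,170,130),f=4.4);pic("p13t","top",box=(200,130,140,110),f=5.5)
E
```

```text
t 21.2 q [ 0.045  0.326  1.527  0.002  1.261 -1.333] p [0.613 0.146 0.209] cr [-0.059  0.003  0.209] F [ 0.3 -0.3  0.1] gap 0.0601
[[ 0.027 -0.981  0.192]
 [ 0.003  0.193  0.981]
 [-1.    -0.026  0.008]]
[[ 0.     0.156  0.988]
 [ 0.     0.988 -0.156]
 [-1.     0.     0.   ]]
turn deg [87.84  1.53  0.83] shift(cur axes) [ 0.009  0.002 -0.019] shift(target axes) [ 0.009 -0.019 -0.003]
```

View pics/p13.png

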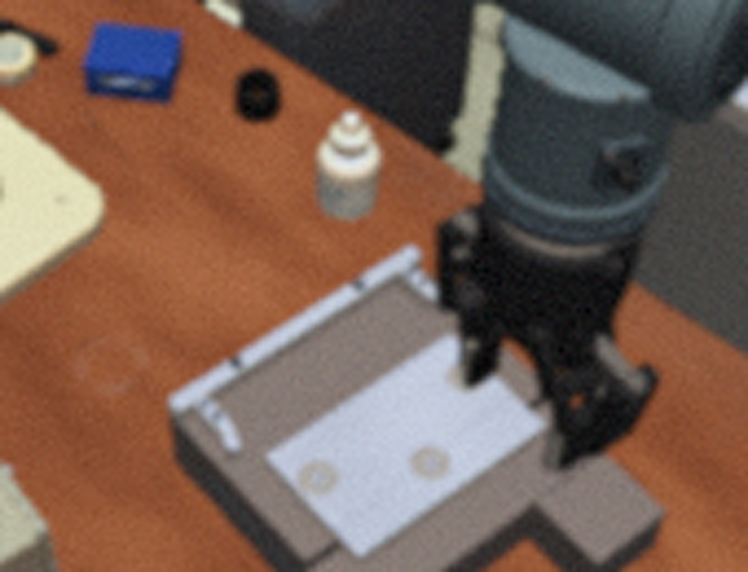

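View pics/p13t.png

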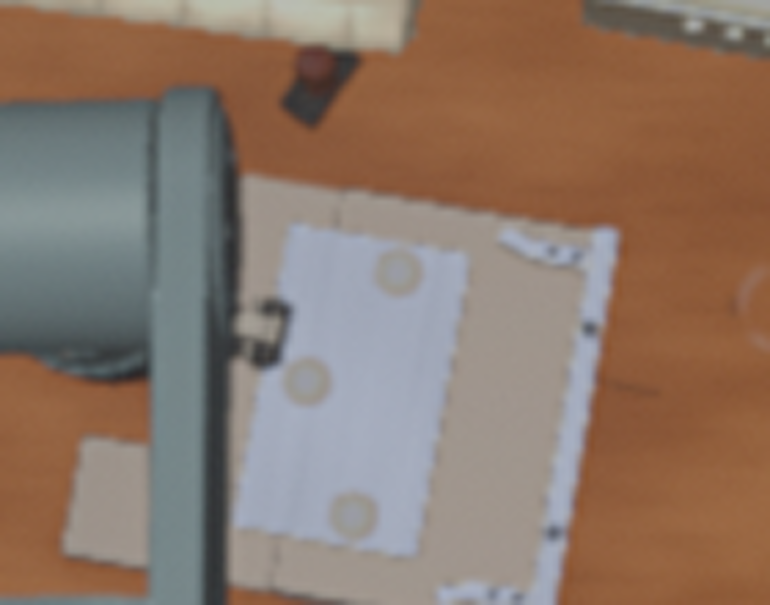

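```bash
python3 - <<'E'
from kin import *
np.set_printoptions(suppress=True,precision=4)
t=lambda u,v:ray("top",*cr(u,v,5.5,200,130),.068)[:2]
s=lambda u,v:ray("scene",*cr(u,v,4.4,210,130),.068)[:2]
m=[(-.045,.075),(.045,.075),(.045,-.075),(-.045,-.075)]
w=np.array([t(290,226),t(468,250),t(415,557),t(237,530)]);q,e=fit(w,m);print(w2c([*q[:2],0]),np.degrees(q[2]-CR[2]),e)
w=np.array([s(360,556),s(267,455),s(452,337),s(548,425)]);q,e=fit(w,m);print(w2c([*q[:2],0]),np.degrees(q[2]-CR[2]),e)
E
```

```text
[0.0238 0.002  0.    ] 0.6433556390471555 0.002060148117154305
[0.0223 0.0016 0.    ] -0.7575245694115845 0.002409213124084375
```

>>> step_arm(
  increments=[
    [[8, 0.14, 0.08], [0, 0, 0], 0.06],
    [[8, 0.14, 0.08], [0, 0, 0], 0.06],
    [[8, 0.14, 0.08], [0, 0, 0], 0.06],
    [[8, 0.14, 0.08], [0, 0, 0], 0.06],
    [[8, 0.14, 0.08], [0, 0, 0], 0.06],
    [[8, 0.14, 0.08], [0, 0, 0], 0.06],
    [[8, 0.14, 0.08], [0, 0, 0], 0.06],
    [[8, 0.14, 0.08], [0, 0, 0], 0.06],
  ],
)

```text
time: 22.1
eef_pos: [0.6124, 0.1412, 0.2073]
tool_rot: [-0.193, 1.558, 0.195]
contact_force: [0.1, 1.2, -0.5]
finger_gap: 0.0599
```

>>> step_arm(
  increments=[
    [[8, 0.14, 0.08], [0, 0, 0], 0.06],
    [[8, 0.14, 0.08], [0, 0, 0], 0.06],
    [[7.84, 0.13, 0.03], [0, 0, 0], 0.06],
    [[0, 0, 0], [0, 0, 0], 0.06],
  ],
)

```text
time: 22.5
eef_pos: [0.6125, 0.1412, 0.2074]
tool_rot: [0.132, 1.571, -0.126]
contact_force: [-0.1, -0.1, 1.2]
finger_gap: 0.0596
```

```bash
python3 - <<'E'
from kin import *
np.set_printoptions(suppress=True,precision=4)
st()
Rt=tiltf(0,CR[2])@rx(np.pi/2)
goto(c2w(-.046,.0015,.1),Rt)
E
```

```text
t 22.5 q [0.036 0.343 1.508 0.004 1.293 0.199] p [0.6125 0.1412 0.2074] cr [-0.0543  0.0031  0.2074] F [-0.1 -0.1  1.2] gap 0.0596
[[-0.003  0.164  0.986]
 [ 0.004  0.986 -0.164]
 [-1.     0.004 -0.004]]
turn deg [-0.48 -0.23 -0.2 ] shift(cur axes) [ 0.1074 -0.0087 -0.0011] shift(target axes) [ 0.1074 -0.0083 -0.0016]
```

>>> step_arm(
  increments=[
    [[-0.5, -0.2, -0.2], [0.03, -0.004, -0.001], 0.06],
    [[0, 0, 0], [0.04, -0.004, -0.001], 0.06],
    [[0, 0, 0], [0.035, 0, 0], 0.06],
    [[0, 0, 0], [0.015, 0, 0], 0.06],
    [[0, 0, 0], [0.005, 0, 0], 0.06],
    [[0, 0, 0], [0, 0, 0], 0.06],
  ],
)

```text
time: 23.1
eef_pos: [0.61, 0.1346, 0.0831]
tool_rot: [0.118, 1.567, -0.121]
contact_force: [0.1, 0.3, 0.5]
finger_gap: 0.0599
```

>>> step_arm(
  increments=[
    [[0, 0, 0], [0.003, 0, 0], 0.06],
    [[0, 0, 0], [0, 0, 0], 0.06],
  ],
)

```text
time: 23.3
eef_pos: [0.6107, 0.135, 0.0814]
tool_rot: [0.118, 1.564, -0.121]
contact_force: [0.6, 0.2, 0.2]
finger_gap: 0.0602
```

Feel for the deck.

>>> step_arm(
  increments=[
    [[0, 0, 0], [0.003, 0, 0], 0.06],
    [[0, 0, 0], [0.003, 0, 0], 0.06],
    [[0, 0, 0], [0, 0, 0], 0.06],
  ],
)

```text
time: 23.6
eef_pos: [0.6093, 0.1349, 0.0735]
tool_rot: [0.118, 1.567, -0.121]
contact_force: [0.0, 0.8, 0.4]
finger_gap: 0.06
```

>>> step_arm(
  increments=[
    [[0, 0, 0], [0.003, 0, 0], 0.06],
    [[0, 0, 0], [0, 0, 0], 0.06],
  ],
)

```text
time: 23.8
eef_pos: [0.6093, 0.1348, 0.0703]
tool_rot: [0.118, 1.567, -0.121]
contact_force: [-0.3, -0.5, 0.4]
finger_gap: 0.0599
```

```bash
python3 - <<'E'
from kin import *
np.set_printoptions(suppress=True,precision=4)
st()
pic("p14",box=(230,160,140,110),f=5.4)
E
```

```text
t 23.8 q [ 0.029  0.504  1.595 -0.003  1.043  0.183] p [0.6093 0.1348 0.0703] cr [-0.0476  0.0009  0.0703] F [-0.3 -0.5  0.4] gap 0.0599
[[-0.     0.152  0.988]
 [-0.002  0.988 -0.152]
 [-1.    -0.002  0.   ]]
```

View pics/p14.png

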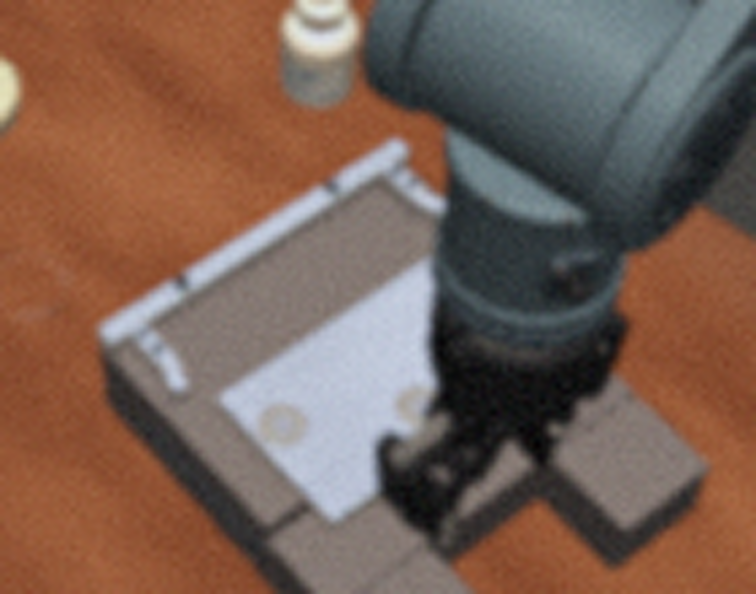

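>>> step_arm(
  increments=[
    [[0, 0, 0], [0.002, 0, 0], 0.06],
    [[0, 0, 0], [0, 0, 0], 0.06],
  ],
)

```text
time: 24.05
eef_pos: [0.6095, 0.1348, 0.0685]
tool_rot: [0.118, 1.567, -0.121]
contact_force: [-0.1, 0.0, 0.4]
finger_gap: 0.0599
```

>>> step_arm(
  increments=[
    [[0, 0, 0], [0.002, 0, 0], 0.06],
    [[0, 0, 0], [0, 0, 0], 0.06],
  ],
)

```text
time: 24.25
eef_pos: [0.6094, 0.1348, 0.0665]
tool_rot: [0.118, 1.567, -0.122]
contact_force: [-1.3, 0.3, -0.5]
finger_gap: 0.06
```

>>> step_arm(
  increments=[
    [[0, 0, 0], [0.002, 0, 0], 0.06],
    [[0, 0, 0], [0, 0, 0], 0.06],
  ],
)

```text
time: 24.45
eef_pos: [0.6098, 0.1348, 0.065]
tool_rot: [0.118, 1.566, -0.121]
contact_force: [0.0, -0.0, 1.8]
finger_gap: 0.0599
```

>>> step_arm(
  increments=[
    [[0, 0, 0], [0.002, 0, 0], 0.06],
    [[0, 0, 0], [0, 0, 0], 0.06],
  ],
)

```text
time: 24.65
eef_pos: [0.61, 0.1349, 0.0649]
tool_rot: [0.117, 1.566, -0.121]
contact_force: [-6.5, 0.4, 16.1]
finger_gap: 0.0602
```

>>> step_arm(
  increments=[
    [[0, 0, 0], [-0.0195, 0, 0], 0.06],
    [[0, 0, 0], [0, -0.006, 0], 0.06],
    [[0, 0, 0], [0, -0.006, 0], 0.06],
    [[0, 0, 0], [0, -0.006, 0], 0.06],
    [[0, 0, 0], [0, -0.006, 0], 0.06],
    [[0, 0, 0], [0, 0, 0], 0.06],
  ],
)

```text
time: 25.25
eef_pos: [0.6054, 0.1101, 0.0815]
tool_rot: [0.118, 1.568, -0.123]
contact_force: [-0.6, -0.5, 0.2]
finger_gap: 0.06
```

```bash
python3 - <<'E'
from kin import *
np.set_printoptions(suppress=True,precision=4)
st()
pic("p15",box=(210,140,150,117),f=5)
E
```

```text
t 25.25 q [-0.011  0.472  1.615 -0.003  1.055  0.143] p [0.6054 0.1101 0.0815] cr [-0.0225  0.0009  0.0815] F [-0.6 -0.5  0.2] gap 0.06
[[-0.001  0.153  0.988]
 [-0.003  0.988 -0.153]
 [-1.    -0.003 -0.   ]]
```

View pics/p15.png

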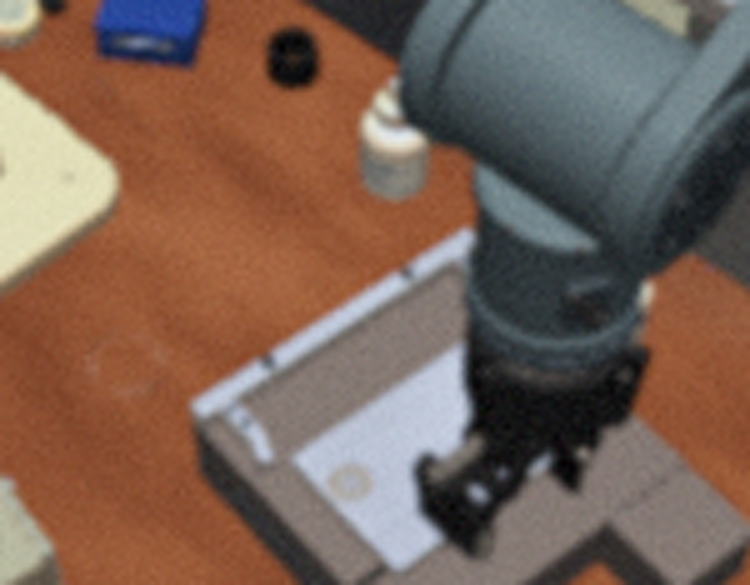

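>>> step_arm(
  increments=[
    [[0, 0, 0], [0, -0.005, 0], 0.06],
    [[0, 0, 0], [0, -0.005, 0], 0.06],
    [[0, 0, 0], [0, -0.005, 0], 0.06],
    [[0, 0, 0], [0, -0.005, 0], 0.06],
    [[0, 0, 0], [0, 0, 0], 0.06],
  ],
)

```text
time: 25.8
eef_pos: [0.6029, 0.0905, 0.0824]
tool_rot: [0.118, 1.567, -0.122]
contact_force: [1.1, 0.8, -0.2]
finger_gap: 0.0603
```

```bash
python3 - <<'E'
from kin import *
np.set_printoptions(suppress=True,precision=4)
st()
pic("p16",box=(210,140,150,117),f=5);pic("p16t","top",box=(200,130,140,110),f=5.5)
E
```

```text
t 25.8 q [-0.044  0.459  1.632 -0.003  1.05   0.11 ] p [0.6029 0.0905 0.0824] cr [-0.0028  0.0015  0.0824] F [ 1.1  0.8 -0.2] gap 0.0603
[[ 0.     0.152  0.988]
 [-0.003  0.988 -0.152]
 [-1.    -0.003  0.001]]
```

View pics/p16.png

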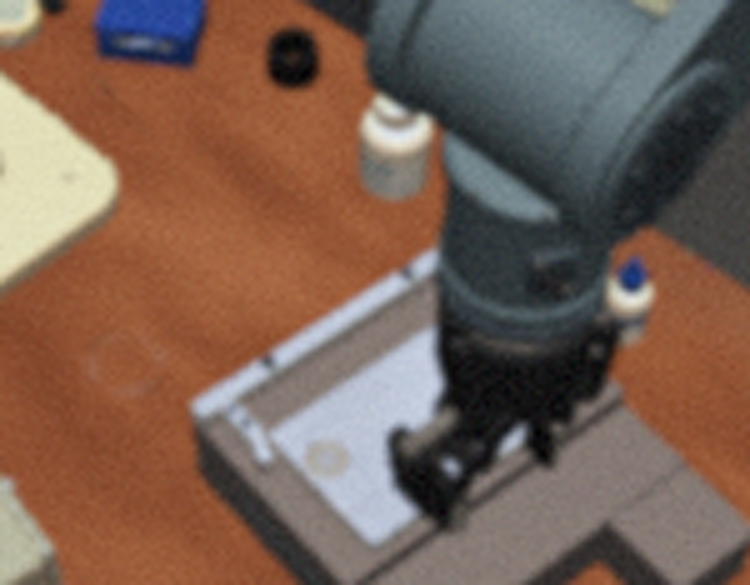

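View pics/p16t.png

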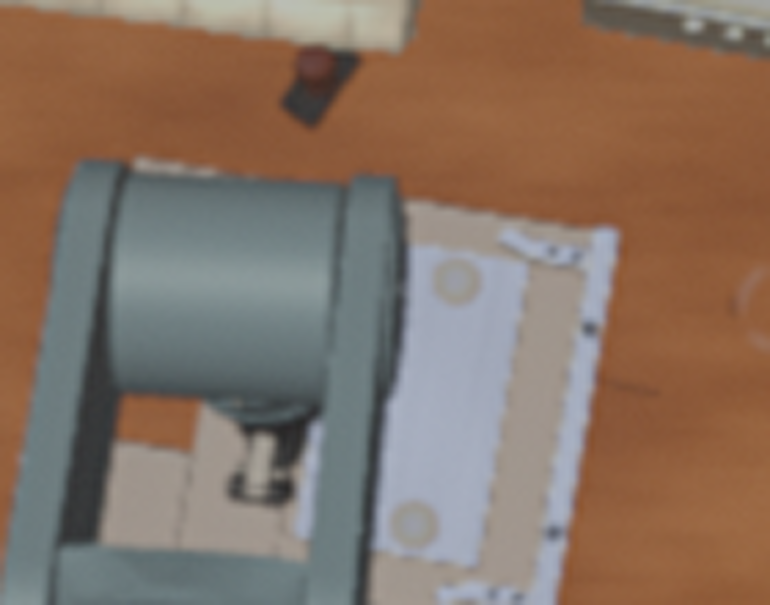

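>>> step_arm(
  increments=[
    [[0, 0, 0], [0, -0.005, 0], 0.06],
    [[0, 0, 0], [0, -0.005, 0], 0.06],
    [[0, 0, 0], [0, -0.005, 0], 0.06],
    [[0, 0, 0], [0, -0.005, 0], 0.06],
    [[0, 0, 0], [0, 0, 0], 0.06],
  ],
)

```text
time: 26.4
eef_pos: [0.5999, 0.0707, 0.0825]
tool_rot: [0.118, 1.567, -0.122]
contact_force: [0.6, 0.2, 0.5]
finger_gap: 0.0602
```

>>> step_arm(
  increments=[
    [[0, 0, 0], [0, -0.003, 0], 0.06],
    [[0, 0, 0], [0, 0, 0], 0.06],
  ],
)

```text
time: 26.6
eef_pos: [0.5994, 0.0682, 0.0824]
tool_rot: [0.118, 1.567, -0.122]
contact_force: [0.1, -0.4, -0.1]
finger_gap: 0.0601
```

>>> step_arm(
  increments=[
    [[0, 0, 0], [0, -0.003, 0], 0.06],
    [[0, 0, 0], [0, 0, 0], 0.06],
  ],
)

```text
time: 26.8
eef_pos: [0.5989, 0.0654, 0.0824]
tool_rot: [0.118, 1.567, -0.122]
contact_force: [-0.7, 0.0, 0.0]
finger_gap: 0.0602
```

>>> step_arm(
  increments=[
    [[0, 0, 0], [0, -0.002, 0], 0.06],
    [[0, 0, 0], [0, 0, 0], 0.06],
  ],
)

```text
time: 27.0
eef_pos: [0.5986, 0.0635, 0.0824]
tool_rot: [0.118, 1.567, -0.121]
contact_force: [-0.1, 0.3, -0.9]
finger_gap: 0.0604
```

>>> step_arm(
  increments=[
    [[0, 0, 0], [0, -0.002, 0], 0.06],
    [[0, 0, 0], [0, 0, 0], 0.06],
  ],
)

```text
time: 27.2
eef_pos: [0.5987, 0.0625, 0.0825]
tool_rot: [0.12, 1.566, -0.12]
contact_force: [1.1, 6.3, -1.3]
finger_gap: 0.06
```

```bash
python3 - <<'E'
from kin import *
np.set_printoptions(suppress=True,precision=4)
st()
pic("p17",box=(210,140,150,117),f=5);pic("p17t","top",box=(200,130,140,110),f=5.5)
E
```

```text
t 27.2 q [-0.093  0.444  1.654 -0.001  1.042  0.06 ] p [0.5987 0.0625 0.0825] cr [0.0256 0.0017 0.0825] F [ 1.1  6.3 -1.3] gap 0.06
[[ 0.002  0.152  0.988]
 [-0.001  0.988 -0.152]
 [-1.    -0.     0.002]]
```

View pics/p17t.png

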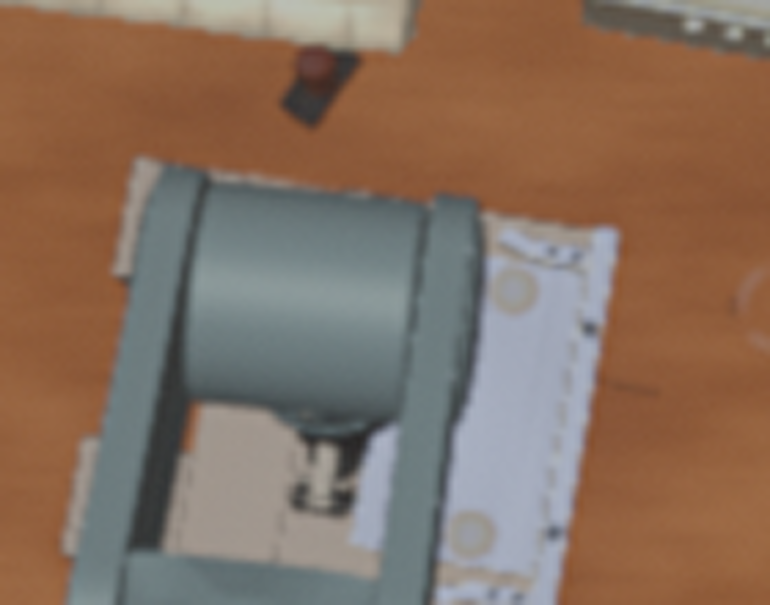

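>>> step_arm(
  increments=[
    [[0, 0, 0], [0, -0.002, 0], 0.06],
    [[0, 0, 0], [0, 0, 0], 0.06],
  ],
)

```text
time: 27.5
eef_pos: [0.5986, 0.0623, 0.0826]
tool_rot: [0.122, 1.565, -0.118]
contact_force: [3.0, 11.9, -0.7]
finger_gap: 0.06
```

>>> step_arm(
  increments=[
    [[0, 0, 0], [0, -0.001, 0], 0.06],
    [[0, 0, 0], [0, 0, 0], 0.06],
  ],
)

```text
time: 27.7
eef_pos: [0.5987, 0.0621, 0.0827]
tool_rot: [0.123, 1.565, -0.117]
contact_force: [3.6, 15.8, -1.8]
finger_gap: 0.0597
```

>>> step_arm(
  increments=[
    [[0, 0, 0], [0, 0.01, 0], 0.06],
    [[0, 0, 0], [0, 0.02, 0], 0.06],
    [[0, 0, 0], [-0.03, 0.02, 0], 0.06],
    [[0, 0, 0], [-0.04, 0.02, 0], 0.06],
    [[0, 0, 0], [-0.04, 0.03, 0], 0.06],
    [[0, 0, 0], [-0.03, 0.04, 0], 0.06],
    [[0, 0, 0], [0, 0.04, 0], 0.06],
    [[0, 0, 0], [0, 0, 0], 0.06],
  ],
)

```text
time: 28.5
eef_pos: [0.6257, 0.2415, 0.224]
tool_rot: [0.116, 1.563, -0.117]
contact_force: [-0.1, -0.1, -0.3]
finger_gap: 0.0599
```

```bash
python3 - <<'E'
from kin import *
np.set_printoptions(suppress=True,precision=4)
st()
pic("p18",box=(210,140,150,117),f=5);pic("p18t","top",box=(200,130,140,110),f=5.5)
E
```

```text
t 28.5 q [ 0.192  0.414  1.379 -0.002  1.345  0.341] p [0.6257 0.2415 0.224 ] cr [-0.1554  0.0005  0.224 ] F [-0.1 -0.1 -0.3] gap 0.0599
[[ 0.004  0.148  0.989]
 [-0.001  0.989 -0.148]
 [-1.    -0.     0.004]]
```

View pics/p18.png

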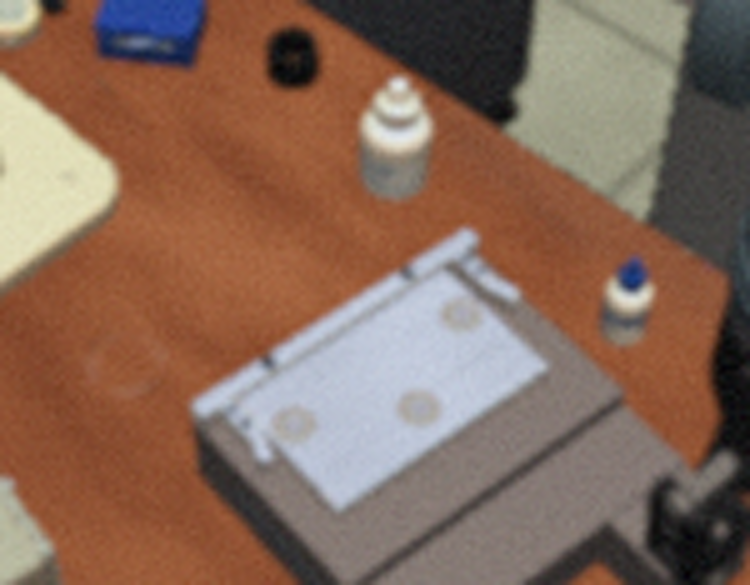

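View pics/p18t.png

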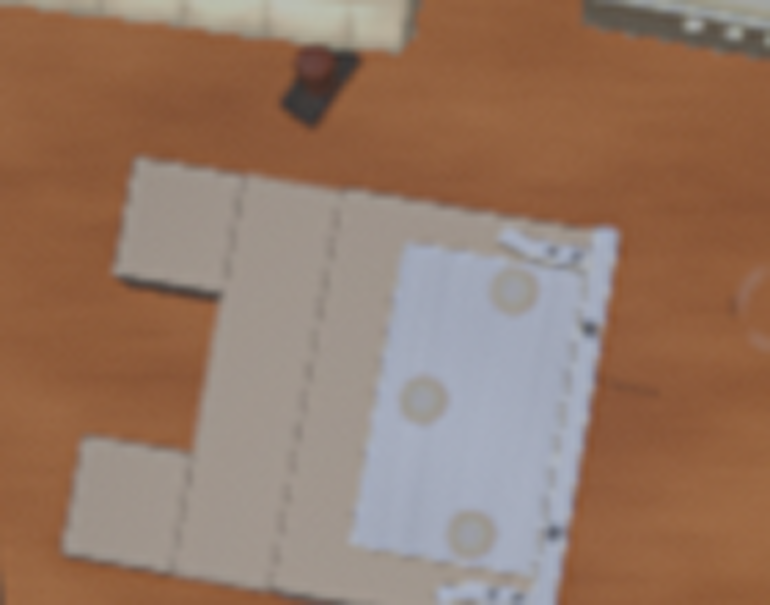

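```bash
python3 - <<'E'
from kin import *
np.set_printoptions(suppress=True,precision=4)
t=lambda u,v:w2c([*ray("top",*cr(u,v,5.5,200,130),.068)[:2],0])[:2]
s=lambda u,v:w2c([*ray("scene",*cr(u,v,5,210,140),.068)[:2],0])[:2]
for p in((403,243),(350,545),(583,270),(535,574)):print(t(*p))
for p in((338,512),(549,370),(448,268),(232,405)):print("s",s(*p))
for n,u,v in(("top",588,328),("top",555,532)):print(w2c([*ray("top",*cr(u,v,5.5,200,130),.072)[:2],0]))
b=ray("scene",*cr(398,85,5,210,140),.085);print("gel cap",b)
m=[(-.045,.075),(-.045,-.075),(.045,.075),(.045,-.075)]
w=np.array([ray("top",*cr(u,v,5.5,200,130),.068)[:2] for u,v in((403,243),(350,545),(583,270),(535,574))]);q,e=fit(w,m);print(w2c([*q[:2],0]),np.degrees(q[2]-CR[2]),e)
E
```

```text
[0.0353 0.0767]
[ 0.0357 -0.072 ]
[0.1235 0.0786]
[ 0.1257 -0.0705]
s [0.0347 0.0783]
s [ 0.0332 -0.0701]
s [ 0.1229 -0.0734]
s [0.1238 0.0808]
[0.1307 0.0506 0.    ]
[ 0.1317 -0.0492  0.    ]
gel cap [ 0.4324 -0.1284  0.085 ]
[0.0801 0.0032 0.    ] 0.6451734424910774 0.0011411333967431547
```

```bash
python3 - <<'E'
from rig import env
print(env.get_obs()["contact_force"],env.get_obs()["time"]);print(env.sign_off())
E
```

```text
[-0.19425729  0.02525201 -0.46064355] 28.6
the job is handed in; nothing more can be done
None
```

The job is handed in at about 28.6 s of the 72 s allowed. My last checks met every end condition I could measure from the pictures, but `sign_off` gives no verdict.

**What I did:**
- I moved the gel bottle by its body from the upper deck to the desk at about (0.43, -0.13) and let go.
- I lifted the plate's near edge through the notch, gripped it and turned it over in the air instead of rolling it over on the step. I then set it down ball face up on the upper deck.
- I pushed it between the guides until it stopped, with the force rising to about 16 N and no further movement, then backed the arm away.

**Last checks:**

| Item | Measured | Limit |
|---|---|---|
| Plate x in the cradle frame | about 0.080 m | above 0.075 m |
| Plate y in the cradle frame | about +3 mm | within 6 mm |
| Plate out of square | about 0.6° | 3.4° |

- **Plate:** it looks flat, balls up, between the guides. I did not measure its level as a number.
- **Gel bottle:** it stands upright on the desk where I left it.
- **Other things:** the ones in the last pictures look unmoved. I did not re-measure them.
- **Arm:** it is clear of everything, with contact force near zero.

**What disagreed:**
- The plate sat about 18 mm farther out in the jaws than planned, and was turned 2.7° in the grip. I corrected the tool for both before setting it down.
- Single corner readings from the two cameras differ by about 2 mm.
- I briefly saw 12 N upward while releasing the plate, without knowing what the gripper had touched. It went away when I raised the tool.

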